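Load the UV disinfection chest and start its cycle

ROBOT

A 6-joint arm with a two-finger parallel gripper is mounted at the origin on the work surface. World frame = base frame: x ahead of the robot, y to its left, z up, the work surface at z = 0. Lengths are in m, angles in degrees, forces in N, time in s.
With the tool pointing down it reaches from about 0.4 to 0.825 m from the base axis. Payload 7 kg.
Tool frame: the origin (TCP) lies between the finger pads, 19 mm behind the fingertips; this is the grasp point; z points along the fingers, y is the direction in which the jaws open and shut (so a half turn about z gives the same grasp; the last joint's range is limited). The gripper opens to 88 mm and grips with 3 to 60 N. Pads are 19 mm wide; open, the fingers measure 130 mm over their backs; the gripper's body (78 mm by 193 mm) begins 47 mm behind the grasp point.
Start: joints at [89.101, 20.546, 0.682, 0, -70.136, -16.507], TCP at [0.202, 0.644, 0.245] pointing down, gripper open.
Joint ranges: [-176.03, 176.03], [-82.01, 121.73], [-58.28, 71.71], [-173.87, 95.51], [-174.79, -0.11], [-173.66, 173.66]. Speed limits (degrees/s): [136.94, 136.94, 172.46, 180, 180, 180].

INTERFACE

Orientations are given as [roll, pitch, yaw] about the fixed x, y, z axes, in that order (R = Rz(yaw) Ry(pitch) Rx(roll)).
In Python, from plant import get_state, capture, close_job gives the robot as it stands.
- The arm moves only by the tool apply_moves, never from a script. Its argument "commands" is a list of rows, each an object with "grip": the opening, from 0 (shut) to 1 (fully open); "dp": the shift along the tool's x, y, z in mm, a list of three; "yaw": the turn about the tool's z in rad. A call has 1 to 12 rows; each row is the pose to reach, as a shift and turn from the pose commanded when the call began, along the tool's axes at that moment; what a row does not reach only later rows make up. A row lasts 1/8 s, in which the tool goes at most 62.5 mm and 10.7 degrees, less where a joint would pass 70% of its speed; a pose out of reach is approached as far as the arm can. A call with a gripper value outside its range is refused whole. The fingers move at their own pace and stop on an object; "newtons" is the grip in N (left out, the last holds). Time passes only in rows, so rows that repeat a pose let the fingers close. It gives the time, the measured TCP pose, the force and the opening at its end, in the units of the state.
- get_state(): the state, without advancing time (a new reading comes with each control period).
- capture(name): name is "side" or "top"; returns a dict with "color" (400x640x3 uint8, red, green, blue), "camera_matrix" (3x3 intrinsics, pixels), "xyz" and "rotation" of the camera in the world. Camera axes: x right, y up, looking along -z (the intrinsics and any distortion apply to the point x, -y, -z); pixel columns grow to the right and rows downward; lengths in m; the calibration is good to about 2 mm. A picture is of the moment at which its call begins. There is no depth.
- close_job(): hands the job in, once; it reports no verdict.
The state is a dict: "time_s": time; "joints": joint angles; "qd": joint speeds; "joint_torque": joint torques, N m; "tcp_pos": TCP position; "eef_rot": TCP orientation; "contact_force": force on the tool from outside, world axes, zero at the start; "moment": the same for the moment, N m; "gripper_width": finger opening in m.
Only numpy, scipy, OpenCV 4.12 (cv2) and the standard library are available. Lean on these libraries where they do the work, as an engineer would, in place of code of your own. Each camera call takes 0.05 s, during which the arm holds its last target.

TASK

Disinfect the incoming specimen jars in the UV chest: press its red pedal right down to the stop and let it up again so that the lid springs open, stand every red-capped jar from the bench upright on the chest floor, then push the lid down until it latches. Only with the lid shut, turn the red start switch clockwise to its stop and let it spring back by itself. The jars are thin-walled, so hold them lightly (grip force under 20 N), and leave the tube rack, the bottle and the tape roll where they are.

Things in the scene. Friction and masses are not known exactly. Their poses are not given: they have to be found in the camera images.
- chest: White bench-top UV chest, fixed, with a blue control console as its left (+y) end. Origin on the bench, x points to the back of the unit (away from the pedal). Chest 170 (x) by 275 (y) mm outside, its centre at x 0, y -52 mm, walls 10 mm thick, rim 100 mm above the bench. Console y 85.5 to 190.5 mm, also 170 mm in x, top 60 mm above the bench. The unit may be turned up to 0.2 rad.
- chest_floor (a point): Centre of the chest's inner floor, 14 mm above the bench, axes as the chest's. Usable floor: x -75 to 75 mm, y -127 to 127 mm from here; the lid closes 87 mm above it.
- pedal (a joint): Opening pedal, rad: 0 at rest, 0.24 at its lower stop; a red 100 by 120 mm tread with a black rubber pad on the front (-x) of the chest. Its spring needs about 3.5 N at the start and 10 N at the stop, pushing at pedal_pad, and lifts it again when let go. The lid is freed only past about half the travel.
- pedal_pad (a point): Where to press: top of the pedal's rubber pad, mid-width, 80 mm before its hinge line; at rest 55 mm above the bench, at the stop about 36 mm. With a vertical tool keep the wide side of the gripper parallel to the chest's front.
- catch (a point): Tip of the steel lid catch, part of the pedal: an arm 40 mm wide that rises from the pedal hinge (18 mm before the front wall, 40 mm above the bench, chest mid-width) to 154 mm above the bench and hooks over the bar on the lid's front edge. It swings up to 25 mm forward while the pedal is down. This point: tip of its hook, 115 mm above the bench.
- lid (a joint): Chest lid, rad: 0 shut, 1.80 fully open (a little past upright), hinged along the back rim. Springs lift it open in about 2 s whenever it is not latched. To shut, push it all the way down: 2 to 3 N at its front edge, about 11 N in the last 30 mm, where the bar on its front edge snaps under the catch; latched, it stays below 0.02 by itself.
- lid_hinge (a point): Middle of the lid's hinge line, which runs along y 88 mm behind (+x of) the chest's middle, 104 mm above the bench.
- lid_edge (a point): On the lid's outer face at mid-width, 153 mm from the hinge line, 20 mm in from the front edge. Its z is the lid's outward normal, its x points to the hinge. The lid is a flat plate, 173 (from the hinge) by 275 mm, 12 mm thick, outer face 9 mm above the hinge line when shut (113 mm above the bench); grey frame, amber window.
- start (a joint): Start switch, rad: 0 at rest, 1.2 at its stop, growing clockwise seen from above; a spring (0.06 N m at rest, 0.2 N m at the stop) returns it when let go.
- start_grip (a point): Where to put the tool centre point to grip the start switch from above: on its vertical axis, 98 mm above the bench, 65 mm to the left of the chest's outer wall. A red bar 46 mm long, 13 mm wide, 32 mm high (top 108 mm above the bench) on a black disc 48 mm in diameter (top 76 mm); the bar lies along this point's x and turns with it.
- mat: White and blue absorbent mat, 260 by 260 mm and 1 mm thin, that lies flat on the bench and on which the jars start; its middle is 60 mm on the -x side of the origin. Robot and jars do not feel it.
- jar1: Specimen jar with a red cap and a white body, a plain upright cylinder 46 mm in diameter, 68 mm high, about 100 g, most of it in the lower half; origin at the centre of its underside, z up. 3 to 5 jars are there; the absent ones read None from the start.
- jar2: Specimen jar with a red cap and a white body, a plain upright cylinder 46 mm in diameter, 68 mm high, about 100 g, most of it in the lower half; origin at the centre of its underside, z up. 3 to 5 jars are there; the absent ones read None from the start.
- jar3: Specimen jar with a red cap and a white body, a plain upright cylinder 46 mm in diameter, 68 mm high, about 100 g, most of it in the lower half; origin at the centre of its underside, z up. 3 to 5 jars are there; the absent ones read None from the start.
- jar4: Specimen jar with a red cap and a white body, a plain upright cylinder 46 mm in diameter, 68 mm high, about 100 g, most of it in the lower half; origin at the centre of its underside, z up. 3 to 5 jars are there; the absent ones read None from the start.
- jar5: Specimen jar with a red cap and a white body, a plain upright cylinder 46 mm in diameter, 68 mm high, about 100 g, most of it in the lower half; origin at the centre of its underside, z up. 3 to 5 jars are there; the absent ones read None from the start.
- rack: Bystander: white foam rack with 2 by 5 red-capped tubes, 60 by 132 mm, 108 mm high, just behind the mat. Leave it alone.
- spray: Bystander: white disinfectant bottle with a blue cap, 64 mm diameter, 170 mm high, behind the mat beside the rack. Leave it alone.
- tape: Bystander: yellow roll of tape lying flat, 90 mm outer diameter, 22 mm high, in front of the mat. Leave it alone.
There are look-alikes about, which are no part of the job. What is shaped like the jar2 but orange is not meant.

How it is judged (in metres and radians):
On the way, in this order (a step that is already met when the one before it is completed fails the run):
1. the pedal is pressed down to its stop (value of joint pedal above 0.22 rad), for 0.1 s.
2. the pedal is let up again and the lid has sprung open (value of joint lid above 1.3 rad and value of joint pedal below 0.05 rad), for 0.2 s.
3. every jar stands upright on the chest floor, let go, lid still open (x of jar1 in the frame of chest_floor between -0.075 and 0.075 m and y of jar1 in the frame of chest_floor between -0.128 and 0.128 m and z of each of jar1, jar2, jar3, jar4, jar5 in the frame of chest_floor below 0.008 m and angle between each of jar1, jar2, jar3, jar4, jar5's own z axis and vertical below 0.15 rad and x of jar2 in the frame of chest_floor between -0.075 and 0.075 m and y of jar2 in the frame of chest_floor between -0.128 and 0.128 m and x of jar3 in the frame of chest_floor between -0.075 and 0.075 m and y of jar3 in the frame of chest_floor between -0.128 and 0.128 m and x of jar4 in the frame of chest_floor between -0.075 and 0.075 m and y of jar4 in the frame of chest_floor between -0.128 and 0.128 m and x of jar5 in the frame of chest_floor between -0.075 and 0.075 m and y of jar5 in the frame of chest_floor between -0.128 and 0.128 m and value of joint lid above 1 rad and contact force between the fingers and jar1 below 0.1 N and contact force between the fingers and jar2 below 0.1 N and contact force between the fingers and jar3 below 0.1 N and contact force between the fingers and jar4 below 0.1 N and contact force between the fingers and jar5 below 0.1 N), for 0.2 s.
4. the lid is pushed shut and latched (value of joint lid below 0.02 rad and value of joint pedal below 0.05 rad), for 0.2 s.
5. the start switch is turned to its stop (value of joint start above 1.12 rad and value of joint lid below 0.03 rad), for 0.1 s.
6. the start switch has sprung back (value of joint start below 0.08 rad), for 0.2 s.
At the end, for the whole second after the job is handed in: Every jar present stands upright (within 0.15 rad) on the floor inside the chest, at rest; the lid is shut and latched (under 0.02 rad), the pedal is up and the start switch is back at rest (under 0.08 rad) (all of step 4 and x of jar1 in the frame of chest_floor between -0.075 and 0.075 m and y of jar1 in the frame of chest_floor between -0.128 and 0.128 m and z of each of jar1, jar2, jar3, jar4, jar5 in the frame of chest_floor below 0.008 m and angle between each of jar1, jar2, jar3, jar4, jar5's own z axis and vertical below 0.15 rad and x of jar2 in the frame of chest_floor between -0.075 and 0.075 m and y of jar2 in the frame of chest_floor between -0.128 and 0.128 m and x of jar3 in the frame of chest_floor between -0.075 and 0.075 m and y of jar3 in the frame of chest_floor between -0.128 and 0.128 m and x of jar4 in the frame of chest_floor between -0.075 and 0.075 m and y of jar4 in the frame of chest_floor between -0.128 and 0.128 m and x of jar5 in the frame of chest_floor between -0.075 and 0.075 m and y of jar5 in the frame of chest_floor between -0.128 and 0.128 m and value of joint start below 0.08 rad and linear speed of each of jar1, jar2, jar3, jar4, jar5 below 0.02 m/s); the robot touches nothing.
It fails at once if a jar is squeezed with more than 20 N of grip (20 N from each finger, 40 N in all) (contact force between the fingers and jar1 above 40 N or contact force between the fingers and jar2 above 40 N or contact force between the fingers and jar3 above 40 N or contact force between the fingers and jar4 above 40 N or contact force between the fingers and jar5 above 40 N).
It fails at once if the start switch is turned while the lid is not shut (value of joint start above 0.3 rad and value of joint lid above 0.06 rad).
It fails at once if the tube rack, the bottle or the tape roll is moved by more than 25 mm (distance of any of rack, spray, tape from where it was at the start of the episode above 0.025 m).
Of jar1, jar2, jar3, jar4, jar5 only 3 to 5 are there at a start; the rules pass over those that are not, and their reading is None.
At some moment in a run one of jar1, jar2, jar3, jar4, jar5 may be knocked a few centimetres aside while the robot is not near it.
It also fails if it takes over 210 s, if anything falls off the work surface, if the arm or the gripper's body presses on something with over 40 N, if the wrist force passes 120 N, or if a joint passes its speed limit or range.

## Working session

There is one attempt and no reset: what is moved stays moved. The work goes in short steps, Python scripts to look and compute and a tool call to move; the robot and the scene stay as the last step left them, time stands still between calls to the robot, and variables do not carry over. Pictures are saved under pics/ and viewed, and the job is handed in when it is done.

Besides the shell and the picture viewer there is one more tool, called after "Emit:" by a JSON object that holds its "method" and its "body". apply_moves: Moves the arm, as the interface text tells. Its arguments: {"type":"object","properties":{"commands":{"type":"array","items":{"type":"object","properties":{"grip":{"type":"number"},"dp":{"type":"array","items":{"type":"number"}},"yaw":{"type":"number"}}}},"newtons":{"type":"number"}},"required":["commands"]}

```bash
ls; mkdir -p pics; python3 - <<'E'
from plant import *
import cv2
print(get_state())
for n in("side","top"):
    c=capture(n); cv2.imwrite(f"pics/{n}0.png",c["color"][:,:,::-1]); print(n,c["camera_matrix"],c["xyz"],c["rotation"],[k for k in c])
E
```

```text
pics
{'time_s': 0.0, 'joints': array([ 8.91002643e+01,  2.05913108e+01,  6.32320616e-01, -2.23886713e-02,
       -7.01336961e+01, -1.65065302e+01]), 'qd': array([-0.0348146 , -0.1156306 , -0.05114167,  0.10224635,  0.04940093,
       -0.07708102]), 'joint_torque': array([-4.48739020e-04, -5.82718492e+01,  2.93047822e+01,  6.99728340e+00,
        6.86799089e-03, -1.69589175e-04]), 'tcp_pos': array([0.20179975, 0.64364125, 0.24440588]), 'eef_rot': array([ 1.79905153e+02, -6.15817089e-03, -1.74138860e+01]), 'contact_force': array([-0.38588971, -0.38883432, -0.05647692]), 'moment': array([ 0.02548291, -0.07041591,  0.00132246]), 'gripper_width': 0.08728684003841423}
side [[486.84550383   0.         325.03464001]
 [  0.         486.84550383 201.9287246 ]
 [  0.           0.           1.        ]] [ 0.13631025 -0.85357301  0.8314784 ] [ 53.35728558   0.27307801 -25.4155461 ] ['color', 'camera_matrix', 'xyz', 'rotation']
top [[413.32570355   0.         320.8753794 ]
 [  0.         413.32570355 196.0214259 ]
 [  0.           0.           1.        ]] [0.40559338 0.01960962 1.05687964] [  7.37774379   1.93805451 -91.54537283] ['color', 'camera_matrix', 'xyz', 'rotation']
```

View pics/side0.png

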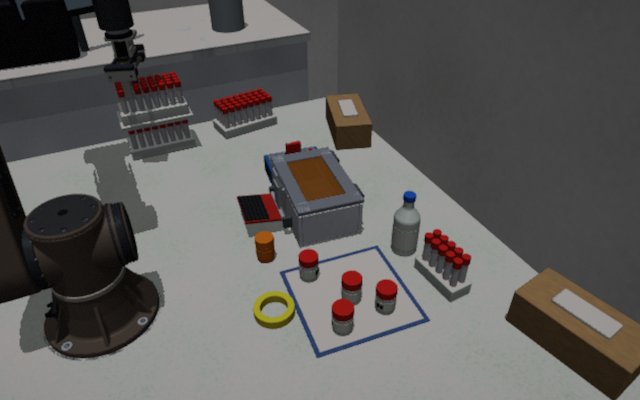

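View pics/top0.png

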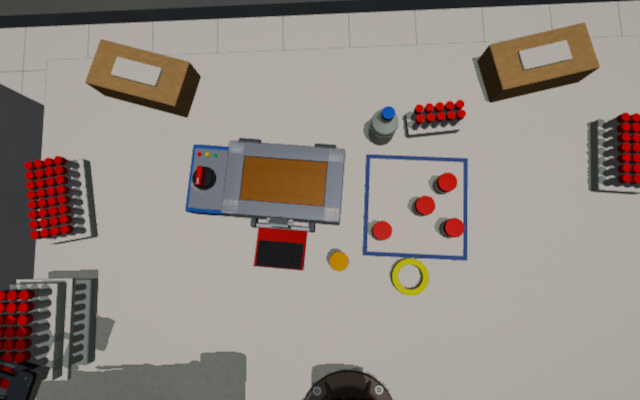

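Both views show four red jars, near top-view pixels (446,183), (424,205), (382,231) and (453,228). The orange look-alike is at (339,261). The chest is at about (285,180), with the pedal at (281,250) and the switch at (203,177). I'll zoom in next.

```bash
cat > h.py <<'E'
from plant import *
import cv2, numpy as np
from scipy.spatial.transform import Rotation as Ro
from scipy.optimize import least_squares
def cam(c):
    R=Ro.from_euler('xyz',c["rotation"],degrees=True).as_matrix(); return c["camera_matrix"],np.array(c["xyz"]),R
def ray(c,u,v):
    K,t,R=cam(c); d=np.array([(u-K[0,2])/K[0,0],-(v-K[1,2])/K[1,1],-1]); return t,R@d
def onz(c,u,v,z):
    t,d=ray(c,u,v); return t+d*(z-t[2])/d[2]
def proj(c,p):
    K,t,R=cam(c); q=(np.atleast_2d(p)-t)@R; return np.c_[K[0,2]+K[0,0]*q[:,0]/-q[:,2],K[1,2]-K[1,1]*q[:,1]/-q[:,2]]
def save(c,name,box=None,s=1):
    im=c["color"][:,:,::-1]
    if box: x0,y0,x1,y1=box; im=im[y0:y1,x0:x1]
    cv2.imwrite("pics/"+name,cv2.resize(im,None,fx=s,fy=s,interpolation=cv2.INTER_CUBIC))
E
python3 - <<'E'
from h import *
c=capture("top"); save(c,"top1.png",(180,130,360,280),4)
s=capture("side"); save(s,"side1.png",(230,130,370,250),5)
for n,cc in(("top",c),("side",s)):
    hsv=cv2.cvtColor(cc["color"],cv2.COLOR_RGB2HSV); m=((hsv[:,:,0]<5)|(hsv[:,:,0]>174))&(hsv[:,:,1]>170)&(hsv[:,:,2]>80)
    k,l,st,ce=cv2.connectedComponentsWithStats(m.astype(np.uint8))
    for i in range(1,k):
        if st[i,4]>40: print(n,st[i],ce[i].round(1),onz(cc,*ce[i],.068).round(4))
E
```

```text
top [456 101   9  17 102] [460.1 108.9] [ 0.7392 -0.2977  0.068 ]
top [416 102  40  21 420] [437.  112.3] [ 0.7328 -0.2411  0.068 ]
top [415 105   8   8  49] [418.8 108.4] [ 0.7443 -0.1973  0.068 ]
top [621 113  10   8  60] [625.5 116.6] [ 0.7047 -0.6908  0.068 ]
top [632 114   8   8  54] [635.8 117.3] [ 0.702  -0.7148  0.068 ]
top [621 122  10   9  66] [625.7 126.3] [ 0.6807 -0.6884  0.068 ]
top [632 123   8   9  61] [635.8 126.9] [ 0.6784 -0.7119  0.068 ]
top [622 132   9   9  65] [626.  136.4] [ 0.6557 -0.6861  0.068 ]
top [632 133   8   9  58] [636.1 137. ] [ 0.6534 -0.7095  0.068 ]
top [622 143   9   9  68] [626.  146.8] [ 0.6304 -0.6831  0.068 ]
top [633 143   7   9  56] [636.2 147.1] [ 0.6288 -0.7068  0.068 ]
top [622 153  10   9  70] [626.4 156.9] [ 0.6057 -0.681   0.068 ]
top [633 153   7  10  57] [636.3 157.6] [ 0.6031 -0.7039  0.068 ]
top [ 34 157  28  11 164] [ 47.2 161.8] [0.6422 0.7308 0.068 ]
top [ 24 161   9   9  60] [ 28.  165.1] [0.6355 0.7793 0.068 ]
top [622 163  10   9  70] [626.5 167.1] [ 0.581  -0.6784  0.068 ]
top [ 54 165   9   9  63] [ 58.2 169.3] [0.6221 0.
[... 2877 characters left out ...]
  10  67] [ 19.  357.2] [0.1745 0.7706 0.068 ]
top [  1 379   8  10  61] [  4.5 383.5] [0.116  0.8011 0.068 ]
side [162  73  11  11  67] [166.7  78.3] [0.3585 1.1004 0.068 ]
side [170  72  10  11  59] [174.4  76.9] [0.3891 1.1008 0.068 ]
side [214  89  57  21 467] [241.6  98.8] [0.5698 0.7829 0.068 ]
side [260 194  21  27 292] [270.2 207.4] [0.4354 0.1156 0.068 ]
side [425 230  46  34 440] [447.3 246.7] [ 0.7554 -0.2072  0.068 ]
side [299 250  19  13 201] [307.8 256. ] [ 0.4492 -0.095   0.068 ]
side [342 271  20  15 237] [351.6 278.2] [ 0.5065 -0.2005  0.068 ]
side [377 280  20  15 249] [386.5 287.2] [ 0.5609 -0.256   0.068 ]
side [332 299  22  17 289] [342.5 307.4] [ 0.4513 -0.2651  0.068 ]
```

```bash
sleep 0
```

```text
(no output)
```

View pics/top1.png

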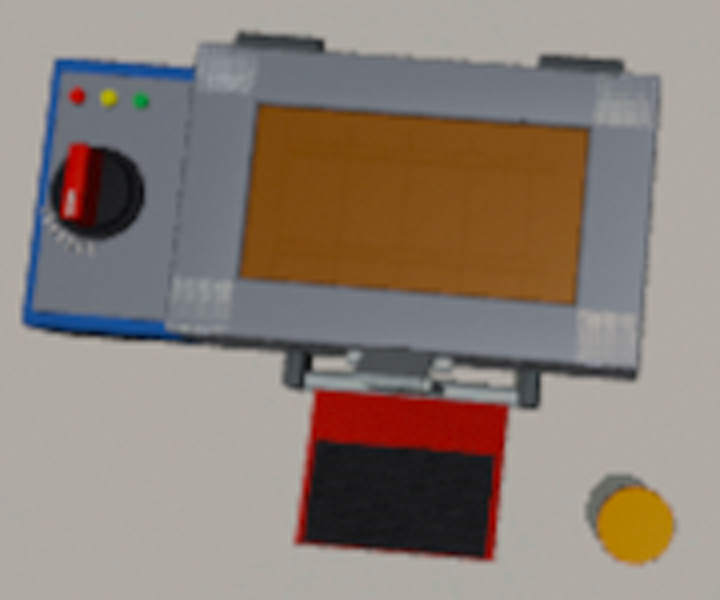

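View pics/side1.png

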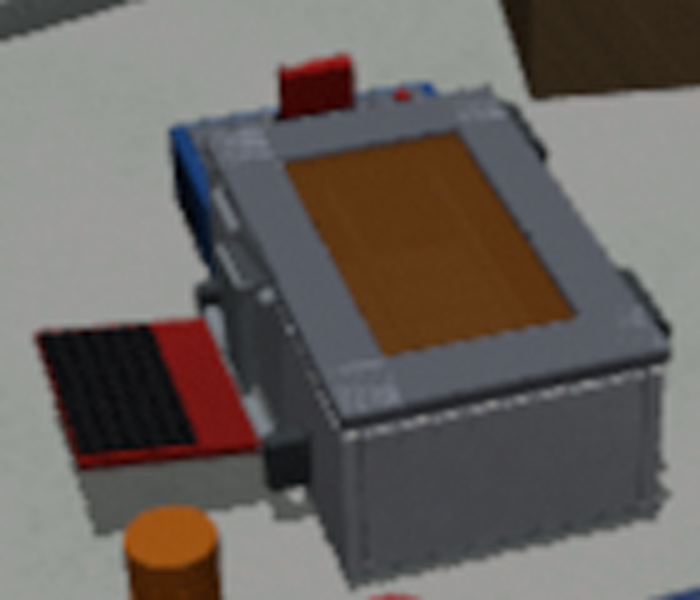

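```bash
python3 - <<'E'
from h import *
T=capture("top"); S=capture("side")
f=lambda p,o,s:(o[0]+(p[0]-.0)/s,o[1]+p[1]/s)
P=[];
top=[((198,43),(.088,.0855,.113)),((659,76),(.088,-.1895,.113)),((638,370),(-.085,-.1895,.113)),((167,330),(-.085,.0855,.113)),((57,61),(.085,.1905,.06)),((25,318),(-.085,.1905,.06))]
sd=[((345,418),(-.085,-.1895,.113)),((668,350),(.088,-.1895,.113))]
def c2w(q,p): 
    c,s=np.cos(q[2]),np.sin(q[2]); return np.array([q[0]+c*p[0]-s*p[1],q[1]+s*p[0]+c*p[1],p[2]])
def res(q):
    r=[]
    for u,p in top: r+=list(proj(T,c2w(q,p))[0]-(180+u[0]/4-.4,130+u[1]/4-.4))
    for u,p in sd: r+=list(proj(S,c2w(q,p))[0]-(230+u[0]/5-.4,130+u[1]/5-.4))
    return r
o=least_squares(res,[.55,.1,0]); q=o.x; print(q, np.round(o.fun.reshape(-1,2),2))
for n,p in dict(pad=(-.085-.018-.08,-.052,.055),cent=(0,-.052,.014),start=(0,.1505,.098),edge=(-.065,-.052,.113)).items(): print(n,c2w(q,p).round(4))
w=np.array([c2w(q,p) for p in [(-.183,-.052,.055),(0,.1505,.108),(-.065,-.052,.113),(-.103,-.052,.04)]]); print(proj(T,w).round(1),proj(S,w).round(1))
E
```

```text
[ 0.5729568   0.18575354 -0.1098284 ] [[ 0.2  -0.7 ]
 [ 1.13 -0.5 ]
 [ 0.68 -0.15]
 [-0.32  0.27]
 [-0.72 -1.47]
 [-1.15  1.79]
 [-1.31  0.46]
 [ 0.8  -0.22]]
pad [0.3854 0.1541 0.055 ]
cent [0.5673 0.1341 0.014 ]
start [0.5895 0.3353 0.098 ]
edge [0.5026 0.1412 0.113 ]
[[279.3 259.5]
 [198.5 174.5]
 [280.9 208.5]
 [283.2 226.7]] [[247.5 208.3]
 [292.3 142.8]
 [289.7 181.6]
 [277.4 206.7]]
```

```bash
cat >> h.py <<'E'
Q=np.array([0.57296,0.18575,-0.10983])
def c2w(p,q=Q):
    c,s=np.cos(q[2]),np.sin(q[2]); return np.array([q[0]+c*p[0]-s*p[1],q[1]+s*p[0]+c*p[1],p[2]])
def go(p,yawdeg=None):
    s=get_state(); R=Ro.from_euler('xyz',s["eef_rot"],degrees=True).as_matrix()
    d=R.T@(np.array(p)-s["tcp_pos"])*1000
    dy=0
    if yawdeg is not None: dy=-np.deg2rad((yawdeg-s["eef_rot"][2]+180)%360-180)
    print("t",round(s["time_s"],2),"tcp",s["tcp_pos"].round(4),s["eef_rot"].round(2),"F",s["contact_force"].round(1),"w",round(s["gripper_width"],4)); print("dp",d.round(1),"yaw",round(dy,3))
E
python3 - <<'E'
from h import *
p=c2w((-.183,-.052,.09)); p[2]=.15
go(p,np.rad2deg(Q[2]))
E
```

```text
t 0.3 tcp [0.2019 0.6439 0.245 ] [ 1.7997e+02 -1.0000e-02 -1.7410e+01] F [-0.3 -0.5 -0.6] w 0.0875
dp [321.6 412.4  95.3] yaw -0.194
```

Emit:
{"method": "apply_moves", "body": {"commands": [{"dp": [36,46,10],"grip": 0,"yaw": -0.02},{"dp": [72,92,20],"grip": 0,"yaw": -0.04},{"dp": [107,137,30],"grip": 0,"yaw": -0.06},{"dp": [143,183,40],"grip": 0,"yaw": -0.08},{"dp": [179,229,50],"grip": 0,"yaw": -0.1},{"dp": [214,275,60],"grip": 0,"yaw": -0.12},{"dp": [250,321,70],"grip": 0,"yaw": -0.14},{"dp": [286,367,80],"grip": 0,"yaw": -0.17},{"dp": [322,412,95],"grip": 0,"yaw": -0.194},{"dp": [322,412,95],"grip": 0,"yaw": -0.194},{"dp": [322,412,95],"grip": 0,"yaw": -0.194}]}}

```text
time_s: 1.68
tcp_pos: [0.3863, 0.1546, 0.1507]
eef_rot: [-180.0, -0.0, -6.4]
contact_force: [0.7, 0.2, -0.2]
gripper_width: 0.0008
```

```bash
python3 - <<'E'
from h import *
p=c2w((-.183,-.052,.055)); p[2]=.055
go(p,np.rad2deg(Q[2]))
E
```

```text
t 1.68 tcp [0.3863 0.1546 0.1507] [-1.7997e+02 -3.0000e-02 -6.3700e+00] F [ 0.7  0.2 -0.2] w 0.0008
dp [-0.9  0.6 95.7] yaw -0.001
```

Emit:
{"method": "apply_moves", "body": {"commands": [{"dp": [0,0,45],"grip": 0},{"dp": [0,0,70],"grip": 0},{"dp": [0,0,76],"grip": 0},{"dp": [0,0,82],"grip": 0},{"dp": [0,0,88],"grip": 0},{"dp": [0,0,92],"grip": 0},{"dp": [0,0,94],"grip": 0},{"dp": [0,0,94],"grip": 0}]}}

```text
$.commands[0]: bad value
```

```bash
python3 - <<'E'
from h import *
p=c2w((-.183,-.052,.055)); p[2]=.055
go(p,np.rad2deg(Q[2]))
E
```

```text
t 1.68 tcp [0.3863 0.1546 0.1507] [-1.7997e+02 -3.0000e-02 -6.3700e+00] F [ 0.7  0.2 -0.2] w 0.0008
dp [-0.9  0.6 95.7] yaw -0.001
```

All fields are needed in each row.

Emit:
{"method": "apply_moves", "body": {"commands": [{"dp": [0,0,45],"grip": 0,"yaw": 0},{"dp": [0,0,70],"grip": 0,"yaw": 0},{"dp": [0,0,76],"grip": 0,"yaw": 0},{"dp": [0,0,82],"grip": 0,"yaw": 0},{"dp": [0,0,88],"grip": 0,"yaw": 0},{"dp": [0,0,92],"grip": 0,"yaw": 0},{"dp": [0,0,94],"grip": 0,"yaw": 0},{"dp": [0,0,94],"grip": 0,"yaw": 0}]}}

```text
time_s: 2.68
tcp_pos: [0.3861, 0.1556, 0.0576]
eef_rot: [-179.9, -0.0, -6.2]
contact_force: [-6.7, 0.4, 10.1]
gripper_width: 0.0002
```

```bash
python3 - <<'E'
from h import *
p=c2w((-.183,-.052,.055)); p[2]=.055
go(p,np.rad2deg(Q[2]))
S=capture("side"); save(S,"s2.png",(200,80,420,260),3)
E
```

```text
t 2.67 tcp [0.3861 0.1556 0.0576] [-1.7993e+02 -4.0000e-02 -6.2300e+00] F [-6.7  0.4 10.1] w 0.0002
dp [-0.5  1.6  2.6] yaw 0.001
```

View pics/s2.png

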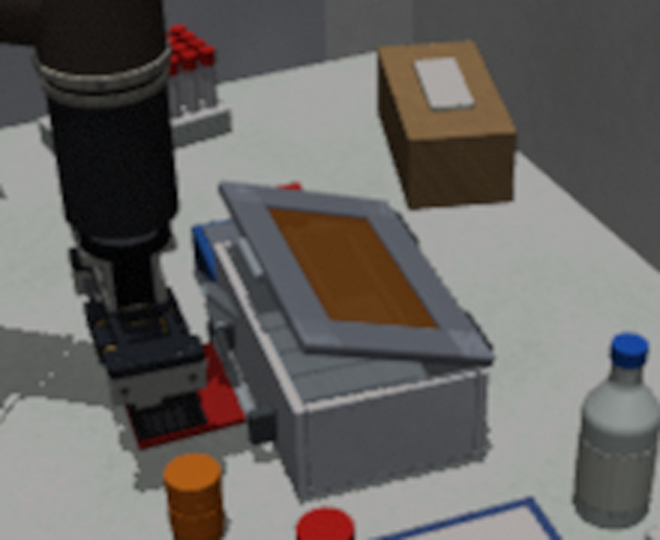

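The lid is already rising and the pedal is nearly down. I'll press on until the force jumps, which marks the stop.

Emit:
{"method": "apply_moves", "body": {"commands": [{"dp": [0,0,2],"grip": 0,"yaw": 0},{"dp": [0,0,4],"grip": 0,"yaw": 0},{"dp": [0,0,4],"grip": 0,"yaw": 0}]}}

```text
time_s: 3.1
tcp_pos: [0.3862, 0.1556, 0.0541]
eef_rot: [-179.9, -0.1, -6.2]
contact_force: [-8.6, -1.3, 17.6]
gripper_width: 0.0002
```

Emit:
{"method": "apply_moves", "body": {"commands": [{"dp": [0,0,2],"grip": 0,"yaw": 0},{"dp": [0,0,3],"grip": 0,"yaw": 0},{"dp": [0,0,3],"grip": 0,"yaw": 0}]}}

```text
time_s: 3.48
tcp_pos: [0.3863, 0.1557, 0.053]
eef_rot: [-179.9, -0.1, -6.2]
contact_force: [-21.0, -4.0, 53.3]
gripper_width: 0.0007
```

Firm stop reached: the force jumped to 53 N with no more travel. Now I'll let the pedal up.

Emit:
{"method": "apply_moves", "body": {"commands": [{"dp": [0,0,-10],"grip": 0,"yaw": 0},{"dp": [0,0,-40],"grip": 0,"yaw": 0},{"dp": [0,0,-100],"grip": 0.5,"yaw": 0},{"dp": [0,0,-160],"grip": 1,"yaw": 0},{"dp": [0,0,-210],"grip": 1,"yaw": 0},{"dp": [0,0,-210],"grip": 1,"yaw": 0},{"dp": [0,0,-210],"grip": 1,"yaw": 0},{"dp": [0,0,-210],"grip": 1,"yaw": 0}]}}

```text
time_s: 4.47
tcp_pos: [0.3855, 0.1544, 0.2587]
eef_rot: [179.9, 0.1, -6.3]
contact_force: [0.1, 0.1, -0.0]
gripper_width: 0.055
```

```bash
python3 - <<'E'
from h import *
S=capture("side"); save(S,"s3.png",None,1.25)
c=capture("top"); save(c,"t3.png",None,1.25)
for cc in (c,S):
    hsv=cv2.cvtColor(cc["color"],cv2.COLOR_RGB2HSV); m=((hsv[:,:,0]<5)|(hsv[:,:,0]>174))&(hsv[:,:,1]>170)&(hsv[:,:,2]>80)
    k,l,st,ce=cv2.connectedComponentsWithStats(m.astype(np.uint8))
    for i in range(1,k):
        if 190<st[i,4]<320: print(st[i],ce[i].round(1),onz(cc,*ce[i],.066).round(4))
E
```

```text
[ 25 165  38  14 257] [ 43.7 172. ] [0.6169 0.7395 0.066 ]
[438 173  19  19 274] [446.7 181.9] [ 0.5596 -0.2538  0.066 ]
[ 26 177  28  12 191] [ 39.9 182.7] [0.5901 0.7476 0.066 ]
[416 196  19  19 277] [424.7 205.1] [ 0.5053 -0.1981  0.066 ]
[445 219  19  18 282] [453.9 227.4] [ 0.45   -0.2635  0.066 ]
[372 222  19  18 269] [381.5 230.3] [ 0.4481 -0.0925  0.066 ]
[  5 315  23  11 191] [ 15.7 319.7] [0.2602 0.7861 0.066 ]
[246  89  25  14 192] [256.5  95.4] [0.6305 0.7916 0.066 ]
[299 250  19  13 202] [307.9 256.1] [ 0.45   -0.0932  0.066 ]
[342 271  20  15 238] [351.6 278.2] [ 0.5074 -0.1988  0.066 ]
[377 280  20  16 254] [386.5 287.4] [ 0.5618 -0.2548  0.066 ]
[332 299  22  18 294] [342.6 307.5] [ 0.4521 -0.2639  0.066 ]
```

View pics/s3.png

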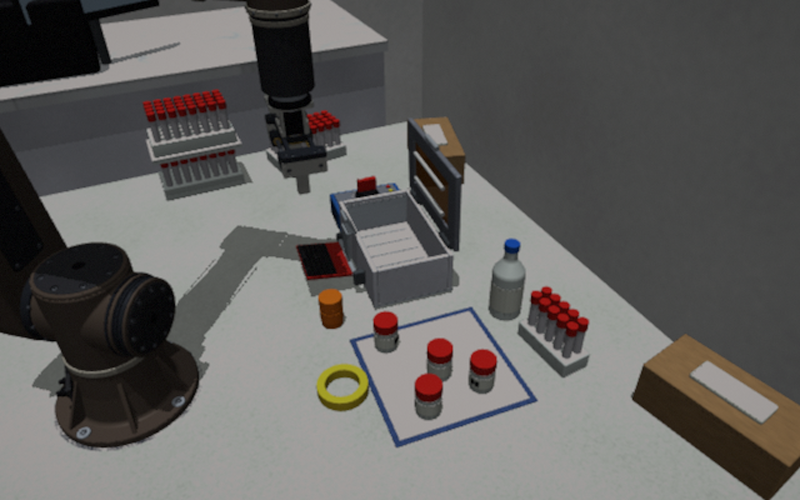

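View pics/t3.png

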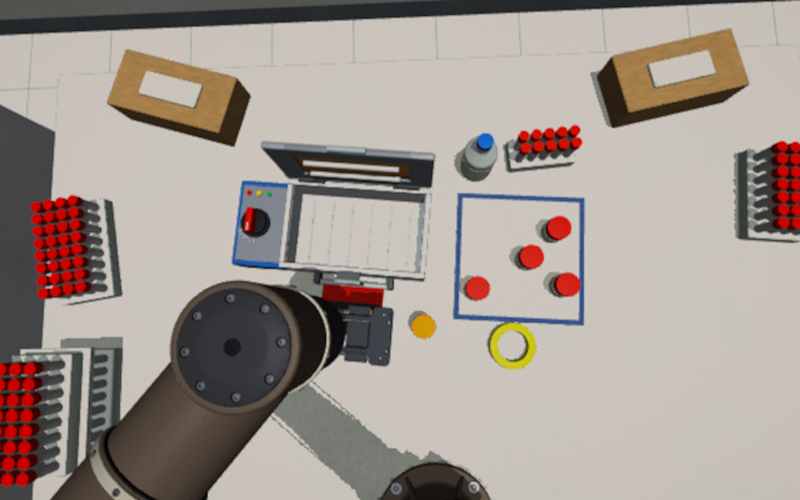

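The side view shows the lid standing open behind the chest and the pedal up. All four jars are where they were, and the two cameras agree to within about 2 mm. I'll start with jar A.

```bash
cat >> h.py <<'E'
Y=np.rad2deg(Q[2])
def jars():
    for n in("top","side"):
        cc=capture(n)
        hsv=cv2.cvtColor(cc["color"],cv2.COLOR_RGB2HSV); m=((hsv[:,:,0]<5)|(hsv[:,:,0]>174))&(hsv[:,:,1]>170)&(hsv[:,:,2]>80)
        k,l,st,ce=cv2.connectedComponentsWithStats(m.astype(np.uint8))
        for i in range(1,k):
            w=onz(cc,*ce[i],.066)
            if 150<st[i,4]<330 and .35<w[0]<.68 and -.4<w[1]<.3: print(n,st[i,4],w[:2].round(4))
slots=[(.027,-.002),(.027,-.102),(-.033,-.002),(-.033,-.102)]
def slot(i,z): 
    p=c2w((*slots[i],z)); return p
E
python3 - <<'E'
from h import *
go((.449,-.093,.16),Y)
go(slot(0,.26))
E
```

```text
t 4.58 tcp [0.3856 0.1544 0.2585] [ 1.7992e+02  6.0000e-02 -6.2800e+00] F [0.1 0.5 0.4] w 0.0629
dp [ 90.2 238.8  98.8] yaw 0.0
t 4.58 tcp [0.3856 0.1544 0.2585] [ 1.7992e+02  6.0000e-02 -6.2800e+00] F [0.1 0.5 0.4] w 0.0629
dp [209.8 -49.7  -1.8] yaw 0
```

Emit:
{"method": "apply_moves", "body": {"commands": [{"dp": [20,53,15],"grip": 1,"yaw": 0},{"dp": [40,106,40],"grip": 1,"yaw": 0},{"dp": [60,159,65],"grip": 1,"yaw": 0},{"dp": [80,212,85],"grip": 1,"yaw": 0},{"dp": [90,239,99],"grip": 1,"yaw": 0},{"dp": [90,239,120],"grip": 1,"yaw": 0},{"dp": [90,239,120],"grip": 1,"yaw": 0}], "newtons": 10}}

```text
time_s: 5.45
tcp_pos: [0.4477, -0.0935, 0.1375]
eef_rot: [179.9, 0.3, -6.4]
contact_force: [0.1, 0.3, 0.4]
gripper_width: 0.0875
```

```bash
python3 - <<'E'
from h import *
S=capture("side"); save(S,"s4.png",(230,130,430,330),3)
go((.449,-.093,.048),Y)
E
```

```text
t 5.5 tcp [ 0.4486 -0.0931  0.1386] [ 1.7994e+02  1.5000e-01 -6.3000e+00] F [0.4 0.8 1.2] w 0.0877
dp [ 0.6 -0.2 90.6] yaw -0.0
```

View pics/s4.png

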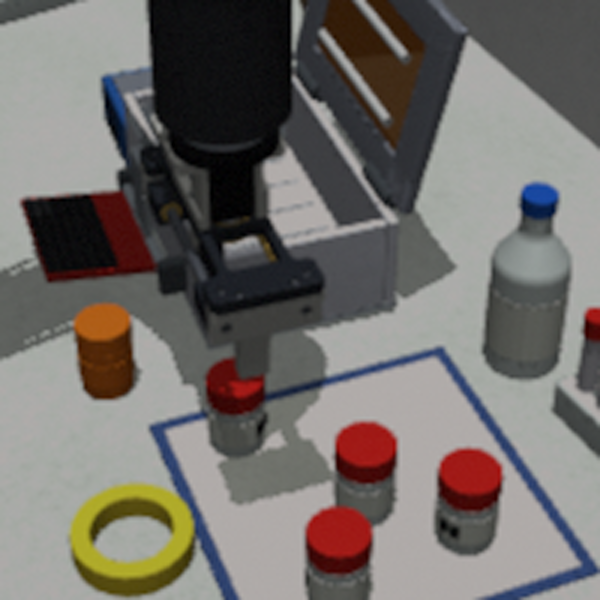

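The jaws straddle jar A. The gripper body would come close to the chest's corner, so I'll grip a little higher, with the TCP at z 58 mm, to clear the rim.

Emit:
{"method": "apply_moves", "body": {"commands": [{"dp": [0.5,0,30],"grip": 1,"yaw": 0},{"dp": [0.5,0,55],"grip": 1,"yaw": 0},{"dp": [0.5,0,72],"grip": 1,"yaw": 0},{"dp": [0.5,0,80],"grip": 1,"yaw": 0},{"dp": [0.5,0,80],"grip": 0.4,"yaw": 0},{"dp": [0.5,0,80],"grip": 0.4,"yaw": 0},{"dp": [0.5,0,80],"grip": 0.4,"yaw": 0},{"dp": [0.5,0,80],"grip": 0.4,"yaw": 0},{"dp": [0.5,0,80],"grip": 0.4,"yaw": 0},{"dp": [0.5,0,80],"grip": 0.4,"yaw": 0}], "newtons": 10}}

```text
time_s: 6.75
tcp_pos: [0.4499, -0.0929, 0.0596]
eef_rot: [-180.0, -0.0, -6.3]
contact_force: [-0.9, 0.5, 3.8]
gripper_width: 0.0456
```

Emit:
{"method": "apply_moves", "body": {"commands": [{"dp": [0,0,-20],"grip": 0.4,"yaw": 0},{"dp": [0,0,-60],"grip": 0.4,"yaw": 0},{"dp": [0,0,-120],"grip": 0.4,"yaw": 0},{"dp": [0,0,-170],"grip": 0.4,"yaw": 0},{"dp": [0,0,-210],"grip": 0.4,"yaw": 0},{"dp": [0,0,-210],"grip": 0.4,"yaw": 0}]}}

```text
time_s: 7.5
tcp_pos: [0.4511, -0.0928, 0.2724]
eef_rot: [-179.9, -0.3, -6.3]
contact_force: [-0.5, 0.5, -2.4]
gripper_width: 0.0456
```

```bash
python3 - <<'E'
from h import *
S=capture("side"); save(S,"s5.png",(230,30,430,330),2)
go(slot(0,.26),Y)
E
```

```text
t 7.55 tcp [ 0.4499 -0.0927  0.2701] [-1.7993e+02 -1.2000e-01 -6.3000e+00] F [-0.3 -0.9 -2.2] w 0.0455
dp [ 118.7 -288.3   10.7] yaw -0.0
```

View pics/s5.png

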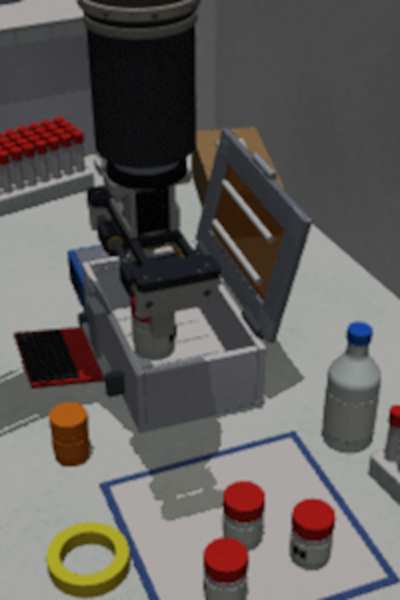

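Jar A is held upright. Next I'll move it over slot 0 and lower it.

Emit:
{"method": "apply_moves", "body": {"commands": [{"dp": [20,-48,2],"grip": 0.4,"yaw": 0},{"dp": [40,-96,4],"grip": 0.4,"yaw": 0},{"dp": [60,-144,6],"grip": 0.4,"yaw": 0},{"dp": [80,-192,8],"grip": 0.4,"yaw": 0},{"dp": [100,-240,10],"grip": 0.4,"yaw": 0},{"dp": [119,-288,11],"grip": 0.4,"yaw": 0},{"dp": [119,-288,11],"grip": 0.4,"yaw": 0},{"dp": [119,-288,50],"grip": 0.4,"yaw": 0},{"dp": [119,-288,100],"grip": 0.4,"yaw": 0},{"dp": [119,-288,150],"grip": 0.4,"yaw": 0},{"dp": [119,-288,170],"grip": 0.4,"yaw": 0},{"dp": [119,-288,170],"grip": 0.4,"yaw": 0}]}}

```text
time_s: 9.05
tcp_pos: [0.5974, 0.1787, 0.0963]
eef_rot: [179.8, 0.3, -6.3]
contact_force: [0.2, 0.1, -0.7]
gripper_width: 0.0454
```

```bash
python3 - <<'E'
from h import *
S=capture("side"); save(S,"s6.png",(230,30,430,330),2)
c=capture("top"); save(c,"t6.png",(150,90,370,290),3)
go(slot(0,.0745),Y)
E
```

```text
t 9.15 tcp [0.5995 0.1799 0.0995] [ 1.7997e+02  2.0000e-02 -6.2900e+00] F [ 0.1 -0.2 -1.5] w 0.0456
dp [-0.  -0.9 25. ] yaw -0.0
```

View pics/s6.png

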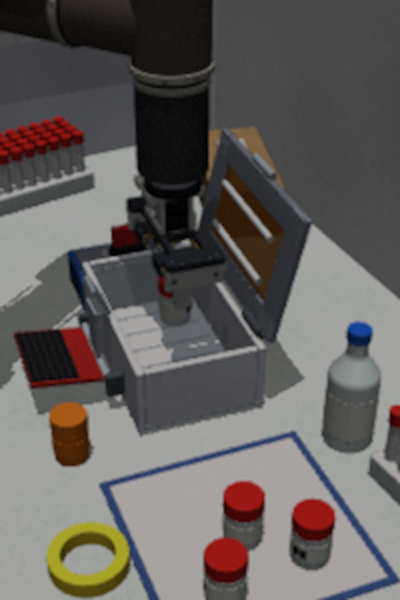

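View pics/t6.png

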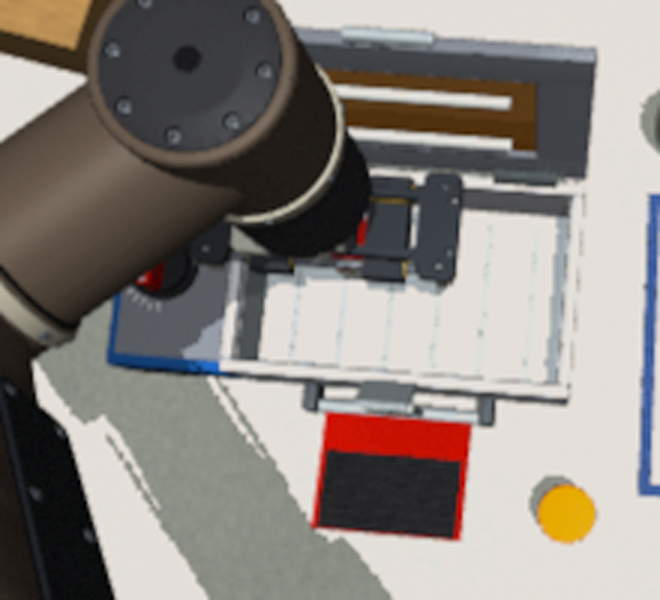

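Jar A hangs inside the chest over slot 0, clear of the walls and lid. I'll lower it and release.

Emit:
{"method": "apply_moves", "body": {"commands": [{"dp": [0,-1,15],"grip": 0.4,"yaw": 0},{"dp": [0,-1,22],"grip": 0.4,"yaw": 0},{"dp": [0,-1,25],"grip": 0.4,"yaw": 0},{"dp": [0,-1,25.5],"grip": 0.4,"yaw": 0},{"dp": [0,-1,25.5],"grip": 0.4,"yaw": 0}]}}

```text
time_s: 9.78
tcp_pos: [0.5998, 0.1815, 0.0741]
eef_rot: [-180.0, -0.0, -6.3]
contact_force: [-0.9, -0.1, -1.8]
gripper_width: 0.0459
```

Emit:
{"method": "apply_moves", "body": {"commands": [{"dp": [0,0,0],"grip": 0.7,"yaw": 0},{"dp": [0,0,0],"grip": 0.7,"yaw": 0},{"dp": [0,0,0],"grip": 0.7,"yaw": 0},{"dp": [0,0,-30],"grip": 0.7,"yaw": 0},{"dp": [0,0,-80],"grip": 0.7,"yaw": 0},{"dp": [0,0,-140],"grip": 0.7,"yaw": 0},{"dp": [0,0,-190],"grip": 0.7,"yaw": 0},{"dp": [0,0,-190],"grip": 0.7,"yaw": 0}]}}

```text
time_s: 10.78
tcp_pos: [0.6016, 0.1822, 0.2693]
eef_rot: [-179.7, -0.4, -6.3]
contact_force: [0.9, -0.4, -1.1]
gripper_width: 0.0614
```

```bash
python3 - <<'E'
from h import *
S=capture("side"); save(S,"s7.png",(230,30,430,330),2)
jars()
go((.4505,-.264,.20),Y)
E
```

```text
top 185 [0.5948 0.1834]
top 274 [ 0.5596 -0.2538]
top 275 [ 0.5052 -0.198 ]
top 282 [ 0.45   -0.2634]
side 320 [0.4311 0.1151]
side 239 [ 0.5073 -0.1988]
side 254 [ 0.5618 -0.2548]
side 293 [ 0.4521 -0.2639]
t 10.93 tcp [0.5991 0.1812 0.2632] [ 1.7999e+02  5.0000e-02 -6.3000e+00] F [-0.8 -0.6  0.1] w 0.0615
dp [-98.8 458.8  63.3] yaw -0.0
```

View pics/s7.png

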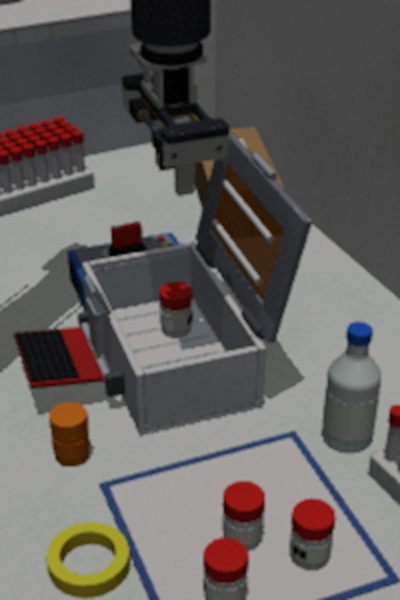

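Jar A stands in the chest at crop pixel (176,310). The other three jars haven't moved. Next is jar D.

Emit:
{"method": "apply_moves", "body": {"commands": [{"dp": [-12,57,0],"grip": 1,"yaw": 0},{"dp": [-24,114,0],"grip": 1,"yaw": 0},{"dp": [-37,172,5],"grip": 1,"yaw": 0},{"dp": [-49,229,15],"grip": 1,"yaw": 0},{"dp": [-61,286,25],"grip": 1,"yaw": 0},{"dp": [-74,344,40],"grip": 1,"yaw": 0},{"dp": [-86,401,55],"grip": 1,"yaw": 0},{"dp": [-99,459,70],"grip": 1,"yaw": 0},{"dp": [-99,459,100],"grip": 1,"yaw": 0},{"dp": [-99,459,115],"grip": 1,"yaw": 0},{"dp": [-99,459,115],"grip": 1,"yaw": 0}]}}

```text
time_s: 12.3
tcp_pos: [0.4502, -0.2635, 0.1474]
eef_rot: [-180.0, 0.2, -6.3]
contact_force: [0.3, 1.1, 1.2]
gripper_width: 0.0872
```

```bash
python3 - <<'E'
from h import *
S=capture("side"); save(S,"s8.png",(230,130,430,350),3)
jars()
go((.451,-.2637,.059),Y)
E
```

```text
top 267 [0.6002 0.1824]
side 214 [ 0.5635 -0.2579]
side 251 [ 0.4502 -0.2641]
t 12.45 tcp [ 0.4519 -0.2635  0.1497] [ 1.7998e+02 -6.0000e-02 -6.2000e+00] F [0.5 0.3 1.9] w 0.0876
dp [-1.   0.2 90.7] yaw 0.002
```

View pics/s8.png

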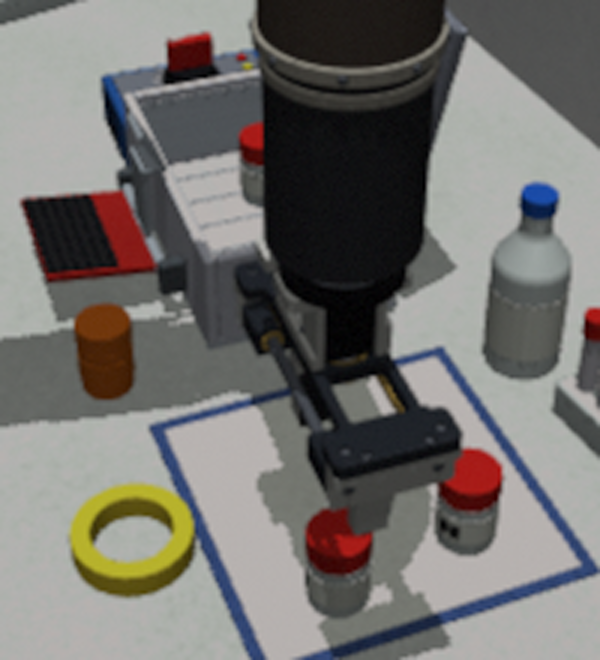

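Emit:
{"method": "apply_moves", "body": {"commands": [{"dp": [-1,0,30],"grip": 1,"yaw": 0},{"dp": [-1,0,60],"grip": 1,"yaw": 0},{"dp": [-1,0,82],"grip": 1,"yaw": 0},{"dp": [-1,0,91],"grip": 1,"yaw": 0},{"dp": [-1,0,91],"grip": 0.4,"yaw": 0},{"dp": [-1,0,91],"grip": 0.4,"yaw": 0},{"dp": [-1,0,91],"grip": 0.4,"yaw": 0},{"dp": [-1,0,91],"grip": 0.4,"yaw": 0},{"dp": [-1,0,91],"grip": 0.4,"yaw": 0},{"dp": [-1,0,91],"grip": 0.4,"yaw": 0}], "newtons": 10}}

```text
time_s: 13.7
tcp_pos: [0.4502, -0.264, 0.0581]
eef_rot: [180.0, -0.0, -6.3]
contact_force: [0.0, 0.8, 3.6]
gripper_width: 0.0456
```

Emit:
{"method": "apply_moves", "body": {"commands": [{"dp": [0,0,-20],"grip": 0.4,"yaw": 0},{"dp": [0,0,-60],"grip": 0.4,"yaw": 0},{"dp": [0,0,-120],"grip": 0.4,"yaw": 0},{"dp": [0,0,-170],"grip": 0.4,"yaw": 0},{"dp": [0,0,-205],"grip": 0.4,"yaw": 0},{"dp": [0,0,-205],"grip": 0.4,"yaw": 0}]}}

```text
time_s: 14.45
tcp_pos: [0.4511, -0.2643, 0.2657]
eef_rot: [180.0, -0.3, -6.3]
contact_force: [-0.5, -0.3, -1.7]
gripper_width: 0.0456
```

```bash
python3 - <<'E'
from h import *
S=capture("side"); save(S,"s9.png",(230,30,430,330),2)
jars()
go(slot(1,.26),Y)
E
```

```text
top 269 [0.6003 0.1823]
side 327 [0.4307 0.1143]
side 216 [ 0.5083 -0.1975]
side 258 [ 0.5616 -0.255 ]
t 14.6 tcp [ 0.4492 -0.2636  0.2616] [-1.7996e+02  1.1000e-01 -6.3100e+00] F [-0.4  0.  -2.4] w 0.0455
dp [ 100.6 -358.2    1.7] yaw -0.0
```

View pics/s9.png

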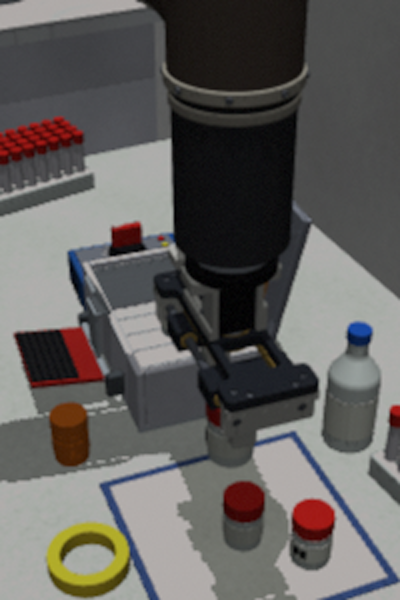

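Emit:
{"method": "apply_moves", "body": {"commands": [{"dp": [14,-51,2],"grip": 0.4,"yaw": 0},{"dp": [29,-102,2],"grip": 0.4,"yaw": 0},{"dp": [43,-153,2],"grip": 0.4,"yaw": 0},{"dp": [58,-204,2],"grip": 0.4,"yaw": 0},{"dp": [72,-256,2],"grip": 0.4,"yaw": 0},{"dp": [86,-307,2],"grip": 0.4,"yaw": 0},{"dp": [101,-358,2],"grip": 0.4,"yaw": 0},{"dp": [101,-358,20],"grip": 0.4,"yaw": 0},{"dp": [101,-358,70],"grip": 0.4,"yaw": 0},{"dp": [101,-358,120],"grip": 0.4,"yaw": 0},{"dp": [101,-358,160],"grip": 0.4,"yaw": 0},{"dp": [101,-358,160],"grip": 0.4,"yaw": 0}]}}

```text
time_s: 16.1
tcp_pos: [0.5865, 0.0795, 0.0984]
eef_rot: [179.7, 0.5, -6.3]
contact_force: [0.3, -0.2, -0.0]
gripper_width: 0.0458
```

```bash
python3 - <<'E'
from h import *
S=capture("side"); save(S,"s10.png",(230,30,430,330),2)
go(slot(1,.0727),Y)
E
```

```text
t 16.15 tcp [0.5884 0.0802 0.1011] [179.84   0.23  -6.28] F [-0.5 -0.  -0.8] w 0.0454
dp [ 0.2 -1.3 28.4] yaw 0.0
```

View pics/s10.png

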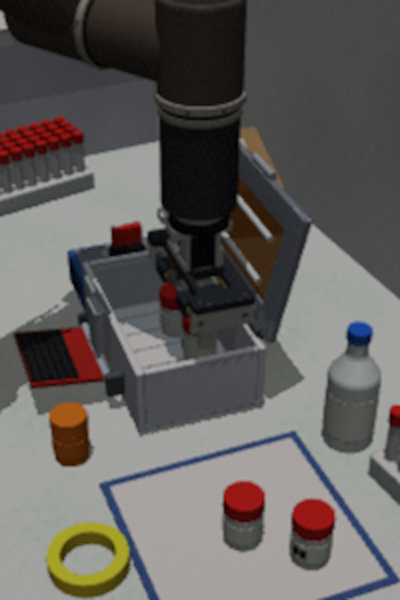

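Emit:
{"method": "apply_moves", "body": {"commands": [{"dp": [0,-0.5,15],"grip": 0.4,"yaw": 0},{"dp": [0,-0.5,24],"grip": 0.4,"yaw": 0},{"dp": [0,-0.5,28],"grip": 0.4,"yaw": 0},{"dp": [0,-0.5,28.5],"grip": 0.4,"yaw": 0},{"dp": [0,-0.5,28.5],"grip": 0.4,"yaw": 0}]}}

```text
time_s: 16.77
tcp_pos: [0.5899, 0.0814, 0.0748]
eef_rot: [-180.0, -0.0, -6.3]
contact_force: [-0.2, 0.9, -1.0]
gripper_width: 0.0455
```

Emit:
{"method": "apply_moves", "body": {"commands": [{"dp": [0,0,0],"grip": 0.7,"yaw": 0},{"dp": [0,0,0],"grip": 0.7,"yaw": 0},{"dp": [0,0,0],"grip": 0.7,"yaw": 0},{"dp": [0,0,-30],"grip": 0.7,"yaw": 0},{"dp": [0,0,-80],"grip": 0.7,"yaw": 0},{"dp": [0,0,-140],"grip": 0.7,"yaw": 0},{"dp": [0,0,-190],"grip": 0.7,"yaw": 0},{"dp": [0,0,-190],"grip": 0.7,"yaw": 0}]}}

```text
time_s: 17.77
tcp_pos: [0.5917, 0.0819, 0.2695]
eef_rot: [-179.8, -0.5, -6.3]
contact_force: [-0.0, -0.5, -1.2]
gripper_width: 0.0617
```

```bash
python3 - <<'E'
from h import *
S=capture("side"); save(S,"s11.png",(230,30,430,330),2)
jars()
go((.5065,-.1985,.20),Y)
E
```

```text
top 203 [0.5957 0.183 ]
top 236 [0.5896 0.0821]
top 274 [ 0.5595 -0.2538]
top 279 [ 0.5051 -0.1977]
side 320 [0.4314 0.1153]
side 239 [ 0.5074 -0.1987]
side 254 [ 0.5618 -0.2548]
t 17.93 tcp [0.5891 0.0813 0.2637] [ 1.80e+02  5.00e-02 -6.31e+00] F [ 0.2  0.2 -0.8] w 0.0613
dp [-51.3 287.1  63.7] yaw -0.0
```

View pics/s11.png

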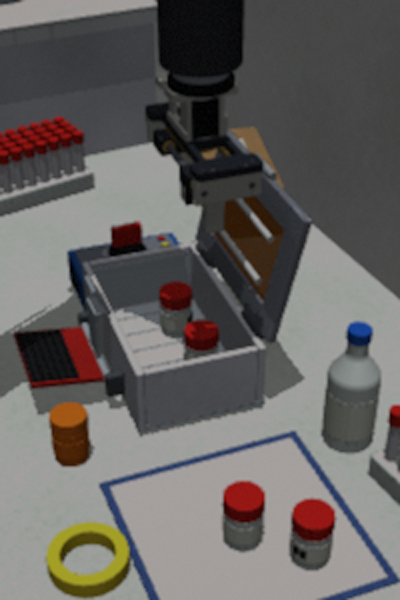

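Two jars now stand in the chest, at crop pixels (176,310) and (201,340). Next is jar B.

Emit:
{"method": "apply_moves", "body": {"commands": [{"dp": [-9,50,0],"grip": 1,"yaw": 0},{"dp": [-18,100,0],"grip": 1,"yaw": 0},{"dp": [-27,150,5],"grip": 1,"yaw": 0},{"dp": [-36,200,20],"grip": 1,"yaw": 0},{"dp": [-45,250,40],"grip": 1,"yaw": 0},{"dp": [-51,287,70],"grip": 1,"yaw": 0},{"dp": [-51,287,100],"grip": 1,"yaw": 0},{"dp": [-51,287,115],"grip": 1,"yaw": 0},{"dp": [-51,287,115],"grip": 1,"yaw": 0},{"dp": [-51,287,115],"grip": 1,"yaw": 0}]}}

```text
time_s: 19.18
tcp_pos: [0.5083, -0.198, 0.1502]
eef_rot: [180.0, -0.1, -6.2]
contact_force: [0.6, 0.4, 1.1]
gripper_width: 0.0872
```

```bash
python3 - <<'E'
from h import *
S=capture("side"); save(S,"s12.png",(230,130,430,350),3)
jars()
go((.506,-.1985,.059),Y)
E
```

```text
top 268 [0.6002 0.1823]
side 198 [0.4392 0.1369]
side 228 [ 0.5075 -0.1982]
side 239 [ 0.5629 -0.2544]
t 19.32 tcp [ 0.5082 -0.198   0.1504] [-1.80e+02 -1.00e-01 -6.25e+00] F [0.  0.9 0.3] w 0.0877
dp [-2.3  0.7 91.4] yaw 0.001
```

View pics/s12.png

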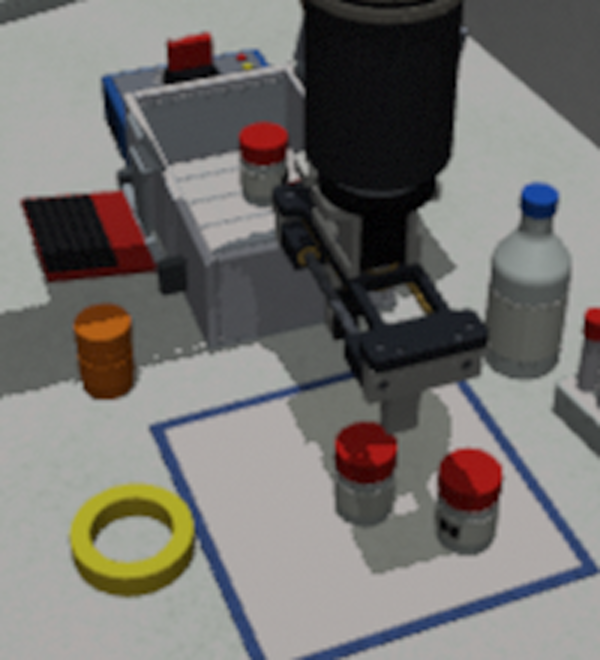

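Emit:
{"method": "apply_moves", "body": {"commands": [{"dp": [-2,0.5,30],"grip": 1,"yaw": 0},{"dp": [-2,0.5,60],"grip": 1,"yaw": 0},{"dp": [-2,0.5,82],"grip": 1,"yaw": 0},{"dp": [-2,0.5,91],"grip": 1,"yaw": 0},{"dp": [-2,0.5,91],"grip": 0.4,"yaw": 0},{"dp": [-2,0.5,91],"grip": 0.4,"yaw": 0},{"dp": [-2,0.5,91],"grip": 0.4,"yaw": 0},{"dp": [-2,0.5,91],"grip": 0.4,"yaw": 0},{"dp": [-2,0.5,91],"grip": 0.4,"yaw": 0},{"dp": [-2,0.5,91],"grip": 0.4,"yaw": 0}], "newtons": 10}}

```text
time_s: 20.58
tcp_pos: [0.5056, -0.1986, 0.0587]
eef_rot: [180.0, -0.0, -6.3]
contact_force: [-1.1, 1.7, 3.5]
gripper_width: 0.0457
```

Emit:
{"method": "apply_moves", "body": {"commands": [{"dp": [0,0,-20],"grip": 0.4,"yaw": 0},{"dp": [0,0,-60],"grip": 0.4,"yaw": 0},{"dp": [0,0,-120],"grip": 0.4,"yaw": 0},{"dp": [0,0,-170],"grip": 0.4,"yaw": 0},{"dp": [0,0,-205],"grip": 0.4,"yaw": 0},{"dp": [0,0,-205],"grip": 0.4,"yaw": 0}]}}

```text
time_s: 21.32
tcp_pos: [0.5067, -0.1988, 0.2663]
eef_rot: [-180.0, -0.3, -6.3]
contact_force: [0.1, 0.0, -1.6]
gripper_width: 0.0459
```

```bash
python3 - <<'E'
from h import *
S=capture("side"); save(S,"s13.png",(230,30,430,330),2)
jars()
go(slot(2,.26),Y)
E
```

```text
top 268 [0.6002 0.1823]
side 178 [0.4397 0.1411]
side 250 [ 0.5622 -0.255 ]
t 21.48 tcp [ 0.5047 -0.1984  0.2622] [-1.7998e+02  1.0000e-01 -6.3100e+00] F [ 0.2  0.5 -1.2] w 0.0459
dp [  -7.4 -387.3    2.3] yaw -0.0
```

View pics/s13.png

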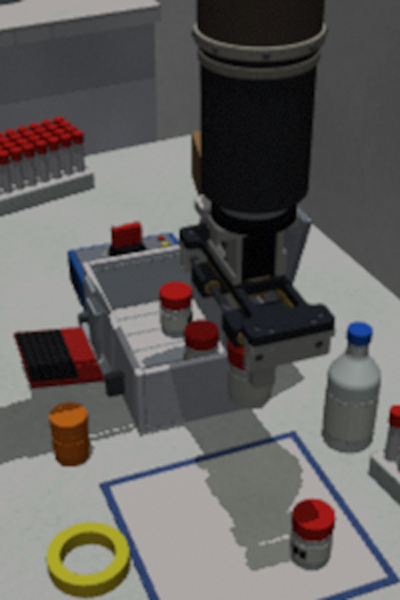

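Emit:
{"method": "apply_moves", "body": {"commands": [{"dp": [-1,-55,2],"grip": 0.4,"yaw": 0},{"dp": [-2,-110,2],"grip": 0.4,"yaw": 0},{"dp": [-3,-165,2],"grip": 0.4,"yaw": 0},{"dp": [-4,-220,2],"grip": 0.4,"yaw": 0},{"dp": [-5,-275,2],"grip": 0.4,"yaw": 0},{"dp": [-6,-330,2],"grip": 0.4,"yaw": 0},{"dp": [-7,-387,2],"grip": 0.4,"yaw": 0},{"dp": [-7,-387,20],"grip": 0.4,"yaw": 0},{"dp": [-7,-387,70],"grip": 0.4,"yaw": 0},{"dp": [-7,-387,120],"grip": 0.4,"yaw": 0},{"dp": [-7,-387,160],"grip": 0.4,"yaw": 0},{"dp": [-7,-387,160],"grip": 0.4,"yaw": 0}]}}

```text
time_s: 22.98
tcp_pos: [0.5382, 0.1849, 0.0991]
eef_rot: [179.6, 0.4, -6.3]
contact_force: [0.6, -0.3, -0.9]
gripper_width: 0.0458
```

```bash
python3 - <<'E'
from h import *
S=capture("side"); save(S,"s14.png",(230,30,430,330),2)
c=capture("top"); save(c,"t14.png",(150,90,370,290),3)
go(slot(2,.0735),Y)
E
```

```text
t 23.07 tcp [0.5411 0.1867 0.1035] [ 1.7993e+02  3.0000e-02 -6.2700e+00] F [0.6 0.6 0.9] w 0.0457
dp [-1.2 -0.5 30. ] yaw 0.0
```

View pics/s14.png

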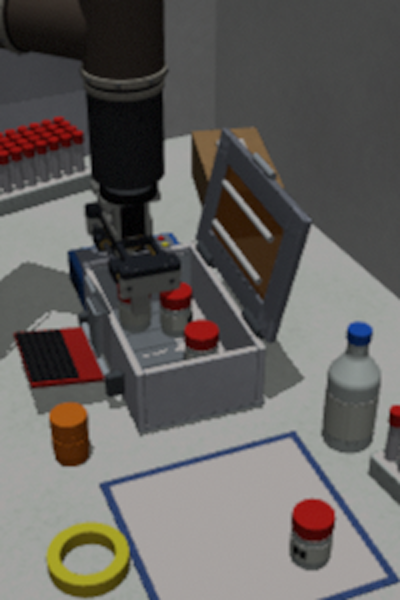

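View pics/t14.png

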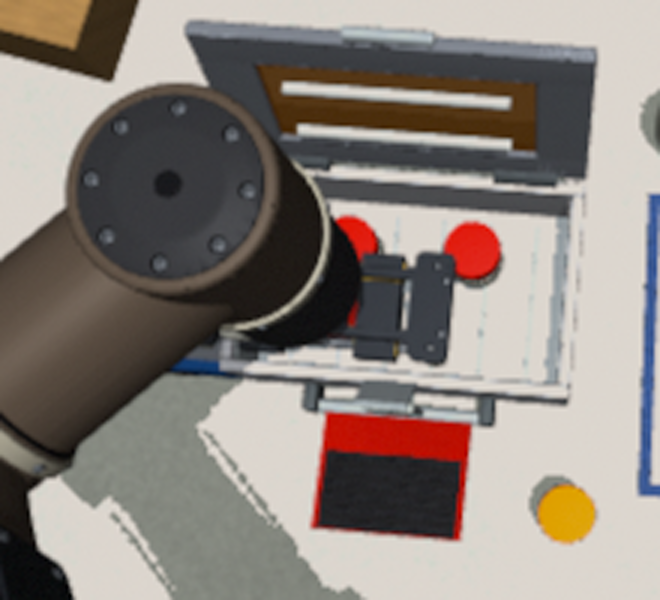

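The held jar is clear of the catch and of the standing jars, so I'll lower it and release.

Emit:
{"method": "apply_moves", "body": {"commands": [{"dp": [0,0,15],"grip": 0.4,"yaw": 0},{"dp": [0,0,24],"grip": 0.4,"yaw": 0},{"dp": [0,0,29],"grip": 0.4,"yaw": 0},{"dp": [0,0,30],"grip": 0.4,"yaw": 0},{"dp": [0,0,30],"grip": 0.4,"yaw": 0}]}}

```text
time_s: 23.7
tcp_pos: [0.5411, 0.1869, 0.0736]
eef_rot: [-180.0, -0.0, -6.3]
contact_force: [-0.5, -0.0, -1.1]
gripper_width: 0.0457
```

Emit:
{"method": "apply_moves", "body": {"commands": [{"dp": [0,0,0],"grip": 0.7,"yaw": 0},{"dp": [0,0,0],"grip": 0.7,"yaw": 0},{"dp": [0,0,0],"grip": 0.7,"yaw": 0},{"dp": [0,0,-30],"grip": 0.7,"yaw": 0},{"dp": [0,0,-80],"grip": 0.7,"yaw": 0},{"dp": [0,0,-140],"grip": 0.7,"yaw": 0},{"dp": [0,0,-190],"grip": 0.7,"yaw": 0},{"dp": [0,0,-190],"grip": 0.7,"yaw": 0}]}}

```text
time_s: 24.7
tcp_pos: [0.5428, 0.1878, 0.2684]
eef_rot: [-179.7, -0.4, -6.3]
contact_force: [0.1, -0.1, -0.3]
gripper_width: 0.0615
```

```bash
python3 - <<'E'
from h import *
S=capture("side"); save(S,"s15.png",(230,30,430,330),2)
jars()
go((.5605,-.2543,.20),Y)
E
```

```text
top 267 [0.5916 0.0817]
top 274 [ 0.5596 -0.2538]
side 295 [0.4358 0.1177]
side 254 [ 0.5618 -0.2548]
t 24.85 tcp [0.5404 0.1866 0.2627] [ 1.7999e+02  5.0000e-02 -6.3000e+00] F [-0.1  0.3 -0.8] w 0.0614
dp [ 68.4 436.1  62.7] yaw -0.0
```

View pics/s15.png

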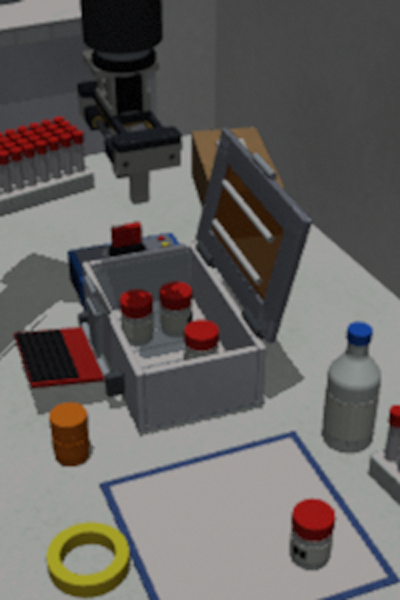

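Three jars stand in the chest. Jar C is the last.

Emit:
{"method": "apply_moves", "body": {"commands": [{"dp": [9,55,0],"grip": 1,"yaw": 0},{"dp": [17,110,0],"grip": 1,"yaw": 0},{"dp": [26,164,0],"grip": 1,"yaw": 0},{"dp": [34,218,5],"grip": 1,"yaw": 0},{"dp": [43,272,15],"grip": 1,"yaw": 0},{"dp": [51,327,30],"grip": 1,"yaw": 0},{"dp": [60,382,45],"grip": 1,"yaw": 0},{"dp": [68,436,65],"grip": 1,"yaw": 0},{"dp": [68,436,100],"grip": 1,"yaw": 0},{"dp": [68,436,113],"grip": 1,"yaw": 0},{"dp": [68,436,113],"grip": 1,"yaw": 0},{"dp": [68,436,113],"grip": 1,"yaw": 0}]}}

```text
time_s: 26.35
tcp_pos: [0.5616, -0.2535, 0.1515]
eef_rot: [180.0, -0.1, -6.2]
contact_force: [-0.1, 0.3, 1.0]
gripper_width: 0.0876
```

```bash
python3 - <<'E'
from h import *
S=capture("side"); save(S,"s16.png",(230,130,480,350),2.5)
jars()
go((.5605,-.2543,.059),Y)
E
```

```text
top 268 [0.6002 0.1822]
top 267 [0.5916 0.0817]
top 272 [0.5426 0.1877]
side 284 [0.4372 0.1206]
side 253 [ 0.5619 -0.2546]
t 26.5 tcp [ 0.5615 -0.2536  0.1517] [ 1.7999e+02 -1.2000e-01 -6.2300e+00] F [ 0.2 -0.4  0.3] w 0.0877
dp [-1.1  0.8 92.7] yaw 0.001
```

View pics/s16.png

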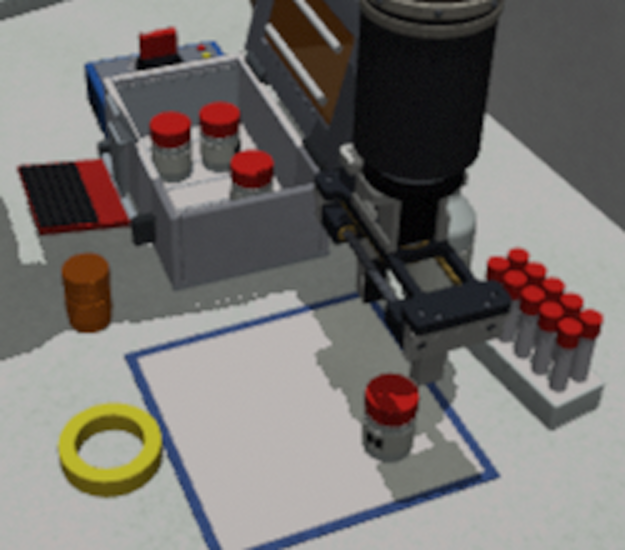

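Emit:
{"method": "apply_moves", "body": {"commands": [{"dp": [-1,0.5,30],"grip": 1,"yaw": 0},{"dp": [-1,0.5,60],"grip": 1,"yaw": 0},{"dp": [-1,0.5,83],"grip": 1,"yaw": 0},{"dp": [-1,0.5,92.5],"grip": 1,"yaw": 0},{"dp": [-1,0.5,92.5],"grip": 0.4,"yaw": 0},{"dp": [-1,0.5,92.5],"grip": 0.4,"yaw": 0},{"dp": [-1,0.5,92.5],"grip": 0.4,"yaw": 0},{"dp": [-1,0.5,92.5],"grip": 0.4,"yaw": 0},{"dp": [-1,0.5,92.5],"grip": 0.4,"yaw": 0},{"dp": [-1,0.5,92.5],"grip": 0.4,"yaw": 0}], "newtons": 10}}

```text
time_s: 27.75
tcp_pos: [0.5598, -0.2544, 0.0582]
eef_rot: [180.0, -0.0, -6.3]
contact_force: [-0.7, 0.5, 3.3]
gripper_width: 0.0458
```

Emit:
{"method": "apply_moves", "body": {"commands": [{"dp": [0,0,-20],"grip": 0.4,"yaw": 0},{"dp": [0,0,-60],"grip": 0.4,"yaw": 0},{"dp": [0,0,-120],"grip": 0.4,"yaw": 0},{"dp": [0,0,-170],"grip": 0.4,"yaw": 0},{"dp": [0,0,-205],"grip": 0.4,"yaw": 0},{"dp": [0,0,-205],"grip": 0.4,"yaw": 0}]}}

```text
time_s: 28.5
tcp_pos: [0.5609, -0.2548, 0.2662]
eef_rot: [180.0, -0.3, -6.3]
contact_force: [0.3, 0.5, -0.8]
gripper_width: 0.0458
```

```bash
python3 - <<'E'
from h import *
S=capture("side"); save(S,"s17.png",(230,30,430,330),2)
jars()
go(slot(3,.26),Y)
E
```

```text
top 267 [0.6001 0.1823]
top 267 [0.5915 0.0817]
top 272 [0.5426 0.1877]
side 260 [0.438  0.1242]
t 28.65 tcp [ 0.559  -0.2541  0.2616] [-1.7996e+02  1.1000e-01 -6.3100e+00] F [ 0.2 -0.2 -2. ] w 0.0455
dp [ -67.4 -336.7    1.9] yaw -0.0
```

View pics/s17.png

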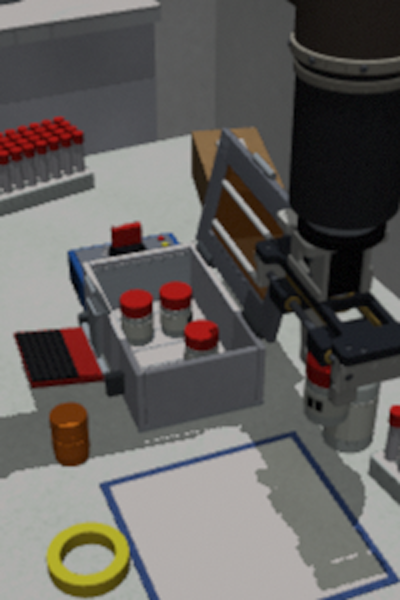

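Emit:
{"method": "apply_moves", "body": {"commands": [{"dp": [-10,-48,2],"grip": 0.4,"yaw": 0},{"dp": [-19,-96,2],"grip": 0.4,"yaw": 0},{"dp": [-29,-144,2],"grip": 0.4,"yaw": 0},{"dp": [-38,-192,2],"grip": 0.4,"yaw": 0},{"dp": [-48,-240,2],"grip": 0.4,"yaw": 0},{"dp": [-58,-288,2],"grip": 0.4,"yaw": 0},{"dp": [-67,-337,2],"grip": 0.4,"yaw": 0},{"dp": [-67,-337,20],"grip": 0.4,"yaw": 0},{"dp": [-67,-337,70],"grip": 0.4,"yaw": 0},{"dp": [-67,-337,120],"grip": 0.4,"yaw": 0},{"dp": [-67,-337,160],"grip": 0.4,"yaw": 0},{"dp": [-67,-337,160],"grip": 0.4,"yaw": 0}]}}

```text
time_s: 30.15
tcp_pos: [0.5271, 0.0865, 0.099]
eef_rot: [179.7, 0.4, -6.3]
contact_force: [-0.9, 0.6, -0.3]
gripper_width: 0.0459
```

```bash
python3 - <<'E'
from h import *
S=capture("side"); save(S,"s18.png",(230,30,430,330),2)
go(slot(3,.073),Y)
E
```

```text
t 30.2 tcp [0.5289 0.0872 0.1014] [179.83   0.21  -6.28] F [ 0.5  0.6 -0.6] w 0.0455
dp [ 0.1 -0.9 28.4] yaw 0.0
```

View pics/s18.png

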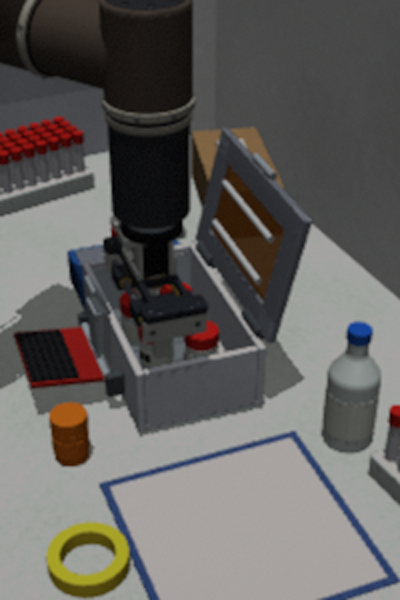

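Emit:
{"method": "apply_moves", "body": {"commands": [{"dp": [0,0,15],"grip": 0.4,"yaw": 0},{"dp": [0,0,24],"grip": 0.4,"yaw": 0},{"dp": [0,0,29],"grip": 0.4,"yaw": 0},{"dp": [0,0,30],"grip": 0.4,"yaw": 0},{"dp": [0,0,30],"grip": 0.4,"yaw": 0}]}}

```text
time_s: 30.82
tcp_pos: [0.5302, 0.088, 0.0731]
eef_rot: [-180.0, -0.0, -6.3]
contact_force: [0.5, -0.5, -1.6]
gripper_width: 0.0455
```

Emit:
{"method": "apply_moves", "body": {"commands": [{"dp": [0,0,0],"grip": 0.7,"yaw": 0},{"dp": [0,0,0],"grip": 0.7,"yaw": 0},{"dp": [0,0,0],"grip": 0.7,"yaw": 0},{"dp": [0,0,-30],"grip": 0.7,"yaw": 0},{"dp": [0,0,-80],"grip": 0.7,"yaw": 0},{"dp": [0,0,-140],"grip": 0.7,"yaw": 0},{"dp": [0,0,-200],"grip": 0.7,"yaw": 0},{"dp": [0,0,-250],"grip": 0.7,"yaw": 0},{"dp": [0,0,-250],"grip": 0.7,"yaw": 0}]}}

```text
time_s: 31.95
tcp_pos: [0.5317, 0.0884, 0.3277]
eef_rot: [-179.8, -0.4, -6.3]
contact_force: [0.4, 0.3, -0.5]
gripper_width: 0.0616
```

```bash
python3 - <<'E'
from h import *
S=capture("side"); save(S,"s19.png",(230,30,430,330),2)
c=capture("top"); save(c,"t19.png",(150,50,470,290),2.4)
jars()
s=get_state(); print(s["joints"].round(1),s["tcp_pos"])
E
```

```text
side 298 [0.4359 0.1183]
[ 30.3   5.1  -9.5  -0.  -75.5  53.4] [0.52940023 0.08775255 0.32166434]
```

View pics/s19.png

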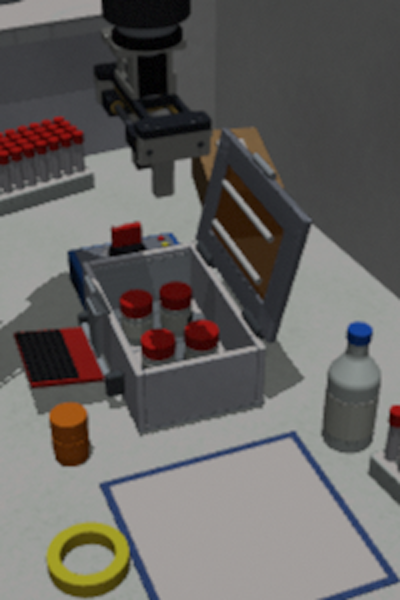

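View pics/t19.png

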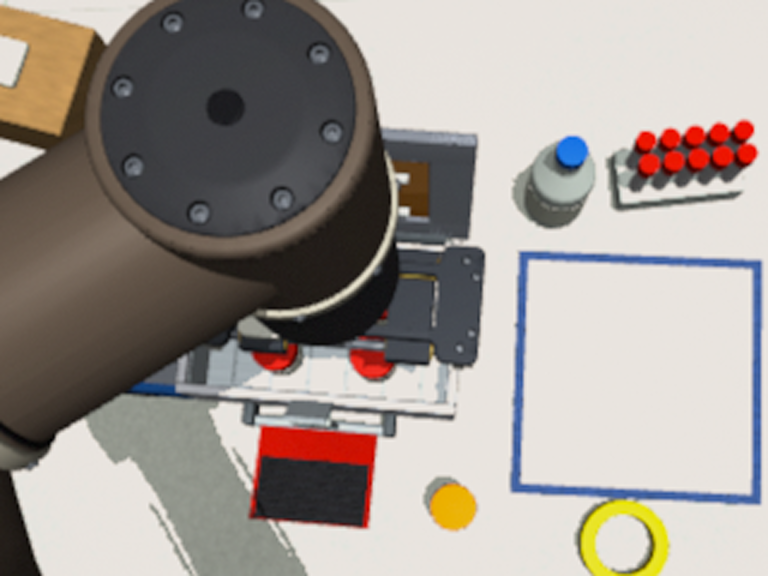

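All four jars stand upright in the chest: side view near crop pixels (136,305), (176,297), (158,347) and (201,338). The lid is still open. Next I'll put closed fingers behind the lid.

```bash
python3 - <<'E'
from h import *
go(c2w((.175,-.052,.345)),Y)
go(c2w((.175,-.052,.245)),Y)
E
```

```text
t 32.15 tcp [0.5294 0.0878 0.3217] [ 1.7996e+02  1.0000e-01 -6.3000e+00] F [-0.8 -0.7 -0.1] w 0.0609
dp [207.5 -50.2 -23.7] yaw -0.0
t 32.15 tcp [0.5294 0.0878 0.3217] [ 1.7996e+02  1.0000e-01 -6.3000e+00] F [-0.8 -0.7 -0.1] w 0.0609
dp [207.7 -50.3  76.3] yaw -0.0
```

Emit:
{"method": "apply_moves", "body": {"commands": [{"dp": [0,-10,-24],"grip": 0,"yaw": 0},{"dp": [40,-20,-24],"grip": 0,"yaw": 0},{"dp": [80,-30,-24],"grip": 0,"yaw": 0},{"dp": [120,-40,-24],"grip": 0,"yaw": 0},{"dp": [165,-50,-24],"grip": 0,"yaw": 0},{"dp": [207,-50,-24],"grip": 0,"yaw": 0},{"dp": [207,-50,-24],"grip": 0,"yaw": 0},{"dp": [207,-50,-24],"grip": 0,"yaw": 0}]}}

```text
time_s: 33.15
tcp_pos: [0.741, 0.1148, 0.3448]
eef_rot: [179.9, 0.2, -6.3]
contact_force: [0.4, 0.6, 0.8]
gripper_width: 0.0005
```

```bash
python3 - <<'E'
from h import *
S=capture("side"); save(S,"s20.png",(230,0,430,300),2)
go(c2w((.175,-.052,.245)),Y)
E
```

```text
t 33.2 tcp [0.7407 0.1149 0.346 ] [ 1.7996e+02  7.0000e-02 -6.2900e+00] F [-1.3 -0.   1. ] w 0.0006
dp [ 6.00e-01 -1.00e-01  1.01e+02] yaw 0.0
```

View pics/s20.png

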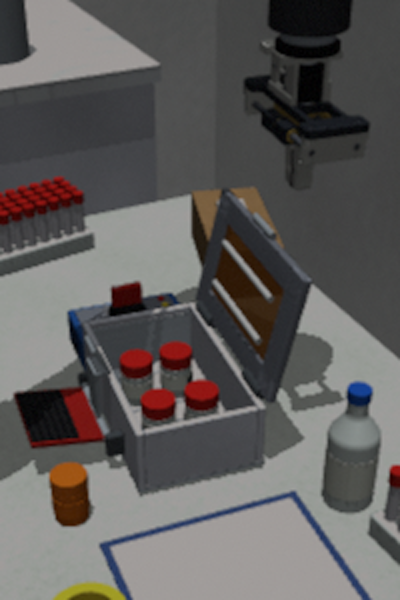

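```bash
python3 - <<'E'
import numpy as np
for th in np.arange(1.6,-.01,-.1):
    s=.15; x=.088-s*np.cos(th)+.009*np.sin(th)+.010; z=.104+s*np.sin(th)+.009*np.cos(th)+.019
    print(round(th,2),round(x,4),round(z,4),"dp from (.175,.345):",round((x-.175)*1e3),round((.345-z)*1e3))
E
```

```text
1.6 0.1114 0.2727 dp from (.175,.345): -64 72
1.5 0.0964 0.2733 dp from (.175,.345): -79 72
1.4 0.0814 0.2723 dp from (.175,.345): -94 73
1.3 0.0665 0.2699 dp from (.175,.345): -108 75
1.2 0.052 0.2661 dp from (.175,.345): -123 79
1.1 0.038 0.2608 dp from (.175,.345): -137 84
1.0 0.0245 0.2541 dp from (.175,.345): -150 91
0.9 0.0118 0.2461 dp from (.175,.345): -163 99
0.8 -0.0 0.2369 dp from (.175,.345): -175 108
0.7 -0.0109 0.2265 dp from (.175,.345): -186 118
0.6 -0.0207 0.2151 dp from (.175,.345): -196 130
0.5 -0.0293 0.2028 dp from (.175,.345): -204 142
0.4 -0.0367 0.1897 dp from (.175,.345): -212 155
0.3 -0.0426 0.1759 dp from (.175,.345): -218 169
0.2 -0.0472 0.1616 dp from (.175,.345): -222 183
0.1 -0.0504 0.1469 dp from (.175,.345): -225 198
-0.0 -0.052 0.132 dp from (.175,.345): -227 213
```

Emit:
{"method": "apply_moves", "body": {"commands": [{"dp": [0,0,40],"grip": 0,"yaw": 0},{"dp": [0,0,80],"grip": 0,"yaw": 0},{"dp": [0,0,95],"grip": 0,"yaw": 0},{"dp": [-10,0,95],"grip": 0,"yaw": 0},{"dp": [-22,0,95],"grip": 0,"yaw": 0},{"dp": [-34,0,95],"grip": 0,"yaw": 0},{"dp": [-45,0,92],"grip": 0,"yaw": 0},{"dp": [-45,0,92],"grip": 0,"yaw": 0}]}}

```text
time_s: 34.2
tcp_pos: [0.696, 0.1202, 0.2564]
eef_rot: [-179.9, -0.1, -6.3]
contact_force: [1.5, -0.0, 0.4]
gripper_width: 0.0003
```

```bash
python3 - <<'E'
from h import *
S=capture("side"); save(S,"s21.png",(230,0,430,300),2)
go(c2w((.130,-.052,.253)),Y)
E
```

```text
t 34.25 tcp [0.6964 0.1201 0.2559] [-1.7996e+02 -7.0000e-02 -6.2700e+00] F [ 1.3 -0.4  0.9] w 0.0005
dp [0.1 0.2 2.9] yaw 0.0
```

View pics/s21.png

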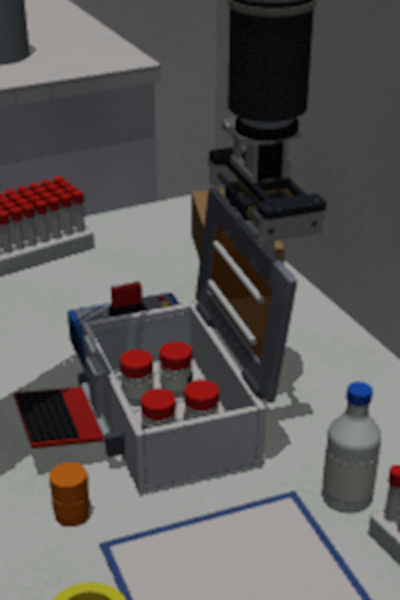

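The lid is following the finger. I'll swing it down along its arc.

Emit:
{"method": "apply_moves", "body": {"commands": [{"dp": [-12,0,-6],"grip": 0,"yaw": 0},{"dp": [-24,0,-12],"grip": 0,"yaw": 0},{"dp": [-36,0,-15],"grip": 0,"yaw": 0},{"dp": [-50,0,-15],"grip": 0,"yaw": 0},{"dp": [-63,0,-13],"grip": 0,"yaw": 0},{"dp": [-78,0,-9],"grip": 0,"yaw": 0},{"dp": [-92,0,-4],"grip": 0,"yaw": 0},{"dp": [-105,0,3],"grip": 0,"yaw": 0},{"dp": [-118,0,11],"grip": 0,"yaw": 0},{"dp": [-118,0,11],"grip": 0,"yaw": 0}]}}

```text
time_s: 35.5
tcp_pos: [0.5778, 0.1328, 0.2438]
eef_rot: [180.0, 0.1, -6.3]
contact_force: [0.9, 0.4, 1.2]
gripper_width: 0.0002
```

```bash
python3 - <<'E'
from h import *
S=capture("side"); save(S,"s22.png",(230,0,430,300),2)
go(c2w((.0118,-.052,.246)),Y)
go(c2w((-.052,-.052,.132)),Y)
E
```

```text
t 35.55 tcp [0.5785 0.1328 0.2442] [ 1.7999e+02  2.0000e-02 -6.2500e+00] F [ 0.5 -0.4  1.1] w 0.0001
dp [ 0.5 -0.  -1.8] yaw 0.001
t 35.55 tcp [0.5785 0.1328 0.2442] [ 1.7999e+02  2.0000e-02 -6.2500e+00] F [ 0.5 -0.4  1.1] w 0.0001
dp [-6.330e+01 -1.000e-01  1.122e+02] yaw 0.001
```

View pics/s22.png

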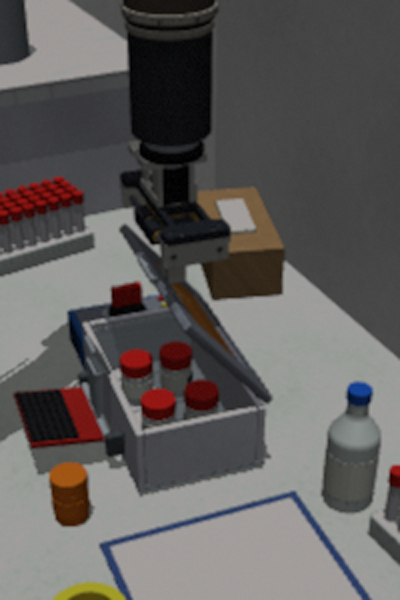

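Emit:
{"method": "apply_moves", "body": {"commands": [{"dp": [-12,0,8],"grip": 0,"yaw": 0},{"dp": [-23,0,18],"grip": 0,"yaw": 0},{"dp": [-33,0,29],"grip": 0,"yaw": 0},{"dp": [-41,0,41],"grip": 0,"yaw": 0},{"dp": [-48,0,55],"grip": 0,"yaw": 0},{"dp": [-54,0,68],"grip": 0,"yaw": 0},{"dp": [-58,0,80],"grip": 0,"yaw": 0},{"dp": [-58,0,80],"grip": 0,"yaw": 0}]}}

```text
time_s: 36.55
tcp_pos: [0.5206, 0.1388, 0.1625]
eef_rot: [179.9, 0.1, -6.3]
contact_force: [-0.6, 0.6, 2.1]
gripper_width: 0.0004
```

```bash
python3 - <<'E'
from h import *
S=capture("side"); save(S,"s23.png",(230,80,430,280),3)
go(c2w((-.052,-.052,.132)),Y)
E
```

```text
t 36.6 tcp [0.5211 0.1388 0.1632] [ 1.7993e+02  8.0000e-02 -6.2900e+00] F [-0.4 -0.7  2.2] w 0.0002
dp [-5.5 -0.4 31.2] yaw 0.0
```

View pics/s23.png

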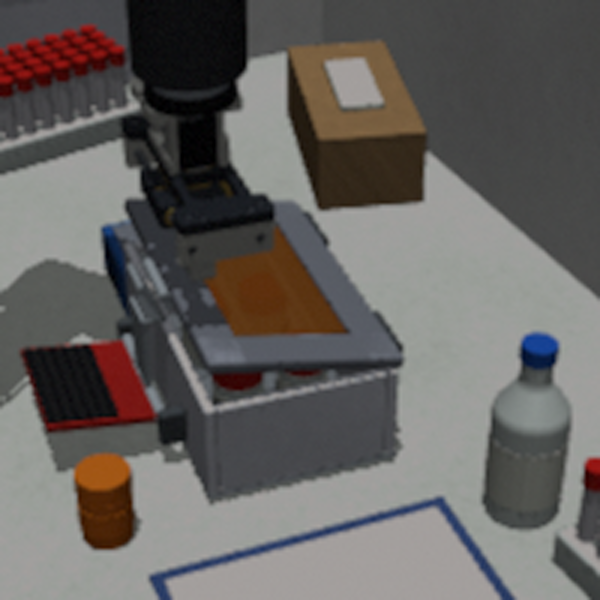

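Emit:
{"method": "apply_moves", "body": {"commands": [{"dp": [-2,0,8],"grip": 0,"yaw": 0},{"dp": [-4,0,16],"grip": 0,"yaw": 0},{"dp": [-5,0,23],"grip": 0,"yaw": 0},{"dp": [-5,0,29],"grip": 0,"yaw": 0},{"dp": [-5,0,32],"grip": 0,"yaw": 0},{"dp": [-5,0,32],"grip": 0,"yaw": 0}]}}

```text
time_s: 37.35
tcp_pos: [0.5164, 0.1396, 0.1317]
eef_rot: [180.0, 0.0, -6.3]
contact_force: [-2.7, 0.2, 5.1]
gripper_width: 0.0008
```

Emit:
{"method": "apply_moves", "body": {"commands": [{"dp": [0,0,2],"grip": 0,"yaw": 0},{"dp": [0,0,3],"grip": 0,"yaw": 0},{"dp": [0,0,3],"grip": 0,"yaw": 0}]}}

```text
time_s: 37.72
tcp_pos: [0.5163, 0.1396, 0.13]
eef_rot: [180.0, 0.0, -6.3]
contact_force: [-8.7, -0.6, 17.4]
gripper_width: 0.0003
```

Emit:
{"method": "apply_moves", "body": {"commands": [{"dp": [0,0,1.5],"grip": 0,"yaw": 0},{"dp": [0,0,1.5],"grip": 0,"yaw": 0}]}}

```text
time_s: 37.98
tcp_pos: [0.5164, 0.1396, 0.1292]
eef_rot: [180.0, -0.0, -6.3]
contact_force: [-11.2, 0.2, 24.2]
gripper_width: 0.0002
```

Emit:
{"method": "apply_moves", "body": {"commands": [{"dp": [0,0,-5],"grip": 0,"yaw": 0},{"dp": [0,0,-20],"grip": 0,"yaw": 0},{"dp": [0,0,-60],"grip": 0,"yaw": 0},{"dp": [0,0,-110],"grip": 0,"yaw": 0},{"dp": [0,0,-110],"grip": 0.6,"yaw": 0},{"dp": [0,0,-110],"grip": 0.6,"yaw": 0}]}}

```text
time_s: 38.72
tcp_pos: [0.5164, 0.1397, 0.2374]
eef_rot: [-180.0, -0.0, -6.3]
contact_force: [-0.3, -1.2, -0.6]
gripper_width: 0.0152
```

```bash
python3 - <<'E'
from h import *
S=capture("side"); save(S,"s24.png",(230,80,430,280),3)
c=capture("top"); save(c,"t24.png",(150,90,370,290),3)
go(c2w((0,.1505,.24)),Y)
print(get_state()["joints"].round(1))
E
```

```text
t 38.83 tcp [0.5161 0.1394 0.2364] [ 1.7995e+02  8.0000e-02 -6.3100e+00] F [-0.2  0.6  0.6] w 0.023
dp [  51.4 -202.8   -3.9] yaw -0.0
[ 36.1   7.7 -17.7  -0.  -64.7  47.6]
```

View pics/s24.png

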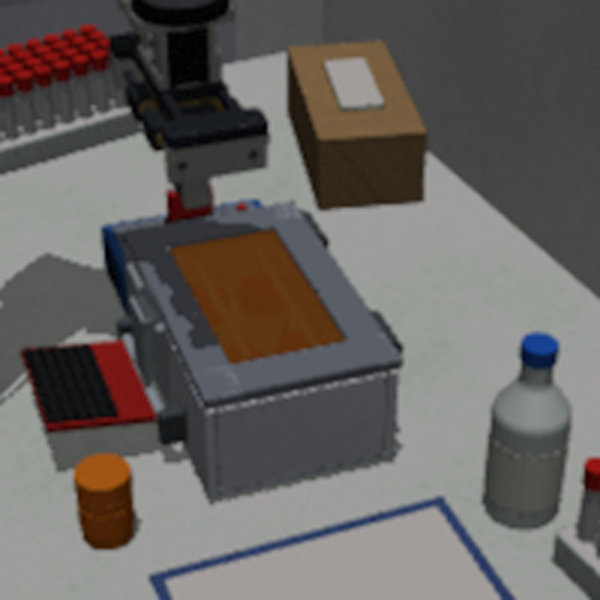

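View pics/t24.png

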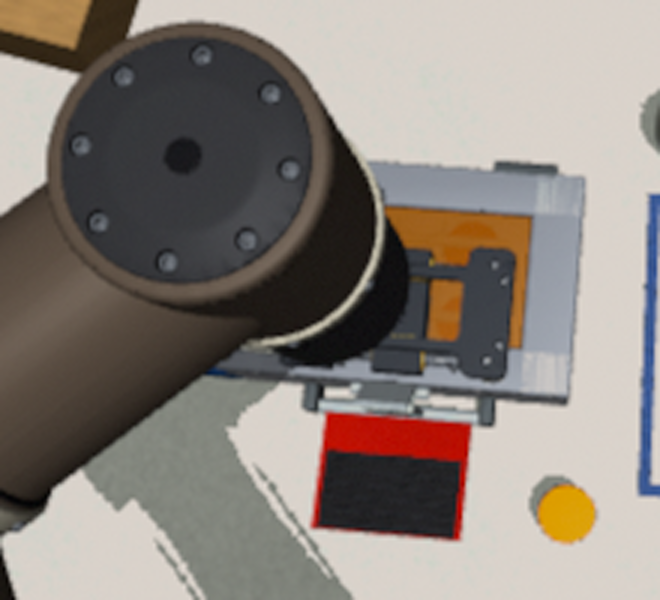

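The lid stays down with the tool away, and the pedal is up. On to the start switch.

Emit:
{"method": "apply_moves", "body": {"commands": [{"dp": [13,-50,0],"grip": 0.55,"yaw": 0},{"dp": [26,-100,0],"grip": 0.55,"yaw": 0},{"dp": [39,-150,0],"grip": 0.55,"yaw": 0},{"dp": [51,-203,0],"grip": 0.55,"yaw": 0},{"dp": [51,-203,30],"grip": 0.55,"yaw": 0},{"dp": [51,-203,70],"grip": 0.55,"yaw": 0},{"dp": [51,-203,70],"grip": 0.55,"yaw": 0},{"dp": [51,-203,70],"grip": 0.55,"yaw": 0}]}}

```text
time_s: 39.83
tcp_pos: [0.5901, 0.336, 0.1682]
eef_rot: [180.0, -0.0, -6.3]
contact_force: [0.1, 0.1, 0.7]
gripper_width: 0.0481
```

```bash
python3 - <<'E'
from h import *
S=capture("side"); save(S,"s25.png",(230,60,390,220),4)
c=capture("top"); save(c,"t25.png",(130,90,350,290),3)
go(c2w((0,.1505,.098)),Y)
print(get_state()["joints"].round(1))
E
```

```text
t 39.92 tcp [0.5905 0.3363 0.1693] [-1.799e+02 -1.200e-01 -6.290e+00] F [-0.5 -0.3  0.9] w 0.0485
dp [-1.   1.2 71.3] yaw 0.0
[ 46.1  23.8  -4.6   0.  -61.4  37.6]
```

View pics/s25.png

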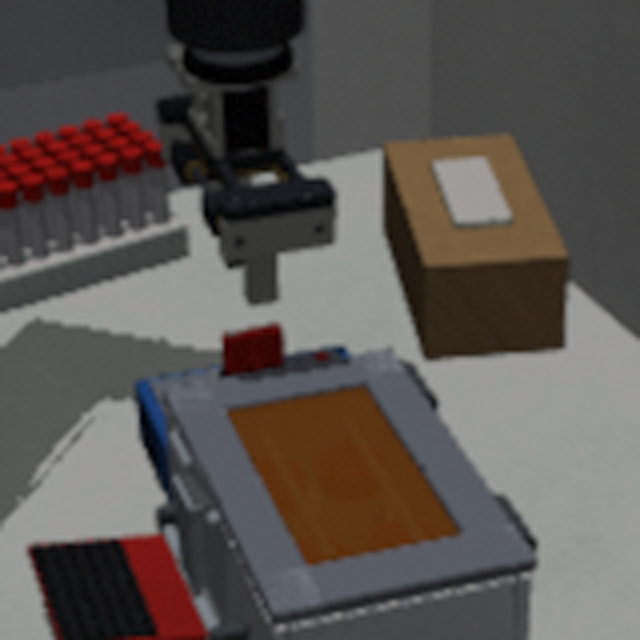

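View pics/t25.png

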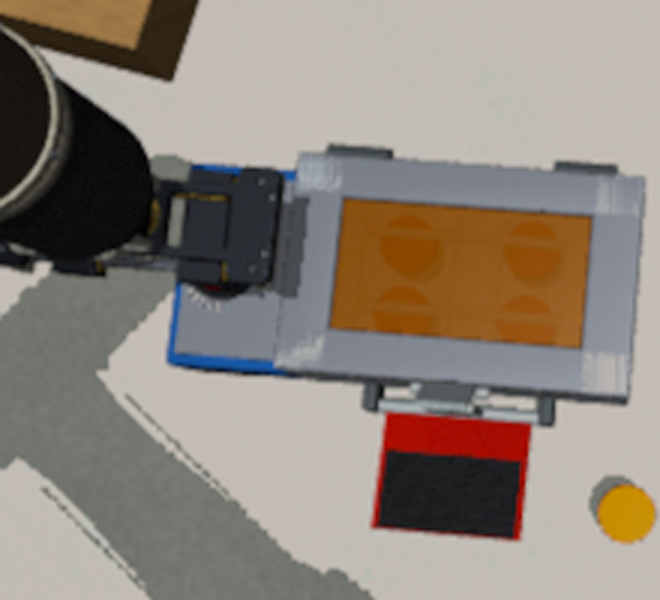

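All four jars show upright through the window, and the tool is over the switch. I'll descend and grip.

Emit:
{"method": "apply_moves", "body": {"commands": [{"dp": [-1,1,25],"grip": 0.55,"yaw": 0},{"dp": [-1,1,50],"grip": 0.55,"yaw": 0},{"dp": [-1,1,65],"grip": 0.55,"yaw": 0},{"dp": [-1,1,71],"grip": 0.55,"yaw": 0},{"dp": [-1,1,71],"grip": 0.55,"yaw": 0},{"dp": [-1,1,71],"grip": 0,"yaw": 0},{"dp": [-1,1,71],"grip": 0,"yaw": 0},{"dp": [-1,1,71],"grip": 0,"yaw": 0},{"dp": [-1,1,71],"grip": 0,"yaw": 0},{"dp": [-1,1,71],"grip": 0,"yaw": 0}], "newtons": 50}}

```text
time_s: 41.18
tcp_pos: [0.5887, 0.3365, 0.0967]
eef_rot: [-179.9, -0.1, -6.3]
contact_force: [-0.8, 5.0, -0.2]
gripper_width: 0.0128
```

```bash
python3 - <<'E'
from h import *
s=get_state(); print(s)
E
```

```text
{'time_s': 41.175, 'joints': array([ 4.61604717e+01,  2.74765528e+01, -9.13854950e+00, -5.19168541e-02,
       -5.32356627e+01,  3.76045971e+01]), 'qd': array([ 0.11610788, -0.02490724,  0.0912745 ,  0.10214155, -0.08291763,
       -0.02319306]), 'joint_torque': array([-3.18018571e+00, -6.32927942e+01,  2.33673638e+01,  6.74983442e+00,
       -1.00270282e+00, -2.25160149e-02]), 'tcp_pos': array([0.58872716, 0.33653725, 0.09665222]), 'eef_rot': array([-1.79856350e+02, -5.80435921e-02, -6.26602333e+00]), 'contact_force': array([-0.78189952,  4.95338392, -0.20929691]), 'moment': array([1.75179485, 0.17841124, 0.06429859]), 'gripper_width': 0.01276075291787843}
```

Emit:
{"method": "apply_moves", "body": {"commands": [{"dp": [0,-1,0],"grip": 0,"yaw": 0.15},{"dp": [0,-1,0],"grip": 0,"yaw": 0.3},{"dp": [0,-1,0],"grip": 0,"yaw": 0.45},{"dp": [0,-1,0],"grip": 0,"yaw": 0.6},{"dp": [0,-1,0],"grip": 0,"yaw": 0.75},{"dp": [0,-1,0],"grip": 0,"yaw": 0.9},{"dp": [0,-1,0],"grip": 0,"yaw": 1.05},{"dp": [0,-1,0],"grip": 0,"yaw": 1.15},{"dp": [0,-1,0],"grip": 0,"yaw": 1.2},{"dp": [0,-1,0],"grip": 0,"yaw": 1.22},{"dp": [0,-1,0],"grip": 0,"yaw": 1.22}]}}

```text
time_s: 42.55
tcp_pos: [0.5902, 0.3384, 0.0967]
eef_rot: [-179.7, 0.1, -76.1]
contact_force: [5.2, 6.8, -5.0]
gripper_width: 0.0127
```

```bash
python3 - <<'E'
from h import *
s=get_state(); print(s["moment"],s["contact_force"],s["eef_rot"],s["tcp_pos"],np.deg2rad(-6.27-s["eef_rot"][2]))
E
```

```text
[ 2.3983133  -1.8633803   0.52519736] [ 5.22511386  6.76305559 -5.03216588] [-1.79744519e+02  1.48018394e-01 -7.61047736e+01] [0.59016033 0.3384165  0.09669324] 1.2188467312395028
```

Emit:
{"method": "apply_moves", "body": {"commands": [{"dp": [0,0,0],"grip": 0,"yaw": 0.03},{"dp": [0,0,0],"grip": 0,"yaw": 0.05},{"dp": [0,0,0],"grip": 0,"yaw": 0.05}]}}

```text
time_s: 42.92
tcp_pos: [0.5902, 0.3384, 0.0967]
eef_rot: [-179.7, 0.1, -78.9]
contact_force: [5.8, 6.1, -5.1]
gripper_width: 0.0131
```

```bash
python3 - <<'E'
from h import *
s=get_state(); print(s["moment"],s["contact_force"],s["eef_rot"],np.deg2rad(-6.27-s["eef_rot"][2]))
S=capture("side"); save(S,"s26.png",(230,60,390,220),4)
E
```

```text
[ 2.38750657 -1.81317785  1.23370879] [ 5.80922388  6.10457434 -5.09533876] [-1.79749058e+02  1.40676740e-01 -7.89008139e+01] 1.2676468402221748
```

View pics/s26.png

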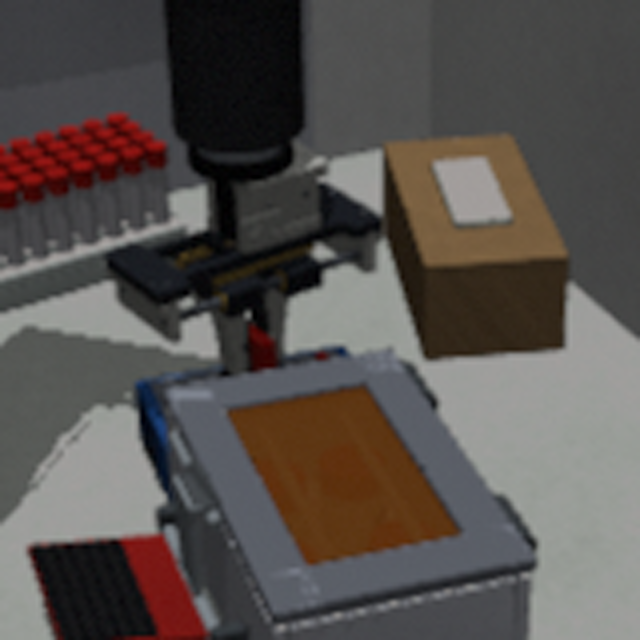

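At the stop, the moment rose from 0.53 to 1.23 N m for 0.05 rad more turn. Now I'll open the jaws fully and let the switch spring back.

Emit:
{"method": "apply_moves", "body": {"commands": [{"dp": [0,0,0],"grip": 1,"yaw": 0},{"dp": [0,0,0],"grip": 1,"yaw": 0},{"dp": [0,0,0],"grip": 1,"yaw": 0},{"dp": [0,0,0],"grip": 1,"yaw": 0},{"dp": [0,0,0],"grip": 1,"yaw": 0},{"dp": [0,0,0],"grip": 1,"yaw": 0},{"dp": [0,0,0],"grip": 1,"yaw": 0},{"dp": [0,0,0],"grip": 1,"yaw": 0},{"dp": [0,0,0],"grip": 1,"yaw": 0}]}}

```text
time_s: 44.1
tcp_pos: [0.5885, 0.3359, 0.0963]
eef_rot: [180.0, -0.0, -79.1]
contact_force: [-0.6, -0.3, -0.1]
gripper_width: 0.0874
```

Emit:
{"method": "apply_moves", "body": {"commands": [{"dp": [0,0,-10],"grip": 1,"yaw": 0},{"dp": [0,0,-50],"grip": 1,"yaw": 0},{"dp": [0,0,-100],"grip": 1,"yaw": 0},{"dp": [0,0,-150],"grip": 1,"yaw": 0},{"dp": [0,60,-180],"grip": 1,"yaw": 0},{"dp": [0,120,-180],"grip": 1,"yaw": 0},{"dp": [0,120,-180],"grip": 1,"yaw": 0},{"dp": [0,120,-180],"grip": 1,"yaw": 0}]}}

```text
time_s: 45.1
tcp_pos: [0.4708, 0.3135, 0.2777]
eef_rot: [-179.9, 0.1, -79.0]
contact_force: [0.3, 0.3, -0.5]
gripper_width: 0.0875
```

```bash
python3 - <<'E'
from h import *
S=capture("side"); save(S,"s27.png",(230,100,430,280),3)
c=capture("top"); save(c,"t27.png",None,1.25)
s=get_state(); print(s["tcp_pos"],s["contact_force"],s["gripper_width"],s["time_s"])
E
```

```text
[0.47141383 0.31355354 0.2765785 ] [0.34752329 0.0649615  0.14148183] 0.08787643192742478 45.2
```

View pics/s27.png

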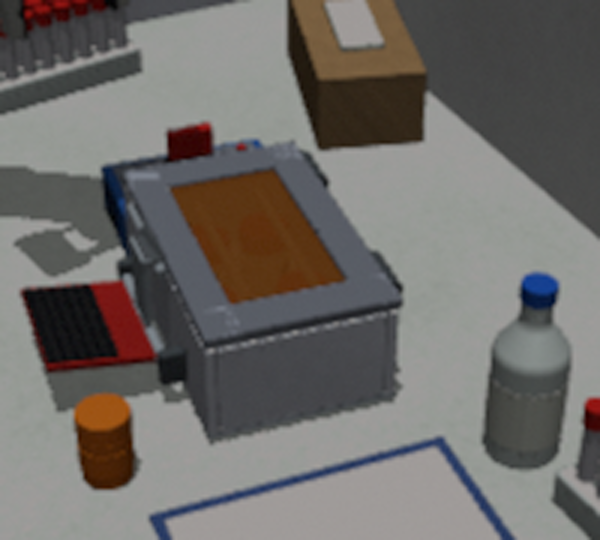

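View pics/t27.png

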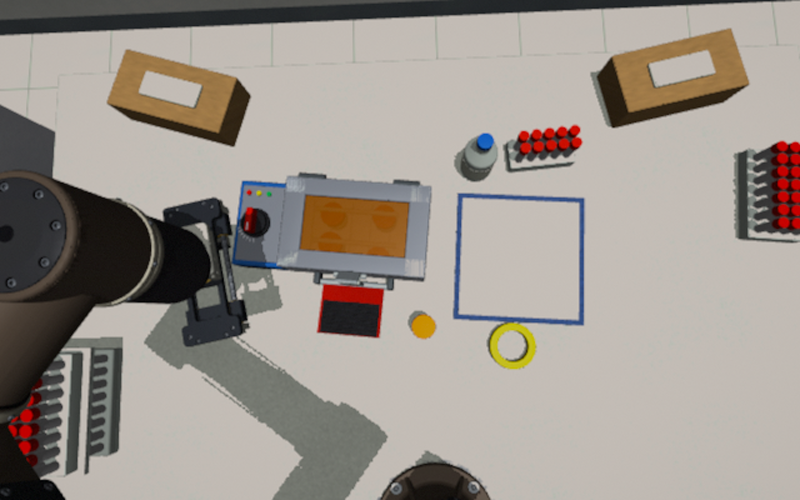

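The lid is shut, the pedal is up and the switch bar is back in its starting direction, with the top-view red bar at (251,220). No red jar is left on the mat, and the four caps show through the window. I'm handing in.

```bash
python3 -c "
from plant import *
print(close_job())"
```

```text
the job is handed in; nothing more can be done
None
```

The job is done and handed in at about 45 s of the 210 s allowed; `close_job` gave no verdict.

**What I did:**
- **Pedal:** I pressed it until the force jumped to 53 N with no more travel, then let it up, and the lid sprang open.
- **Jars:** Four red-capped jars were present. I stood each one on the chest floor with a 10 N grip setting and left the orange look-alike alone.
- **Lid:** I pushed it down to a firm stop at 24 N, and it stayed shut once the tool was away.
- **Start switch:** I turned it clockwise until the moment climbed from 0.5 to 1.2 N m, which marks the stop. I then opened the jaws, and it sprang back.

**Last checks, from the camera pictures and the robot state:**
- The lid is shut, the pedal is up and the switch bar is back in its starting direction.
- Four round caps show through the lid window and no jar is left on the mat.
- The rack, bottle and tape roll look unmoved.
- The gripper is clear of everything, with contact force near zero.

**Limits of these checks:** I could not read the joint values, so the pedal, latch and switch stops are inferred from forces and pictures. I judged the final lid, switch and bystander positions by eye. The second jar was let go about 1.5 mm above the floor, and it stood upright afterwards. No check failed; the two cameras' jar positions agreed to about 2 mm.

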